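Pass fettled cores through the dust-screen hatch and lay them on the pallet slab

TASK

The fettled slab cores (the brown oblong ones with a round boss on top, three or four of them) must go to the packing side: pass every one through the sprung flap of the hatch, never over or round the dust screen, and let the flap spring shut behind the last. Lay them boss up on the pallet slab, each filling one of the four places of the pinwheel marked on it (if there are only three, one place stays empty, whichever you like). Do not knock over the small round cores standing about.

Things in the scene. Friction and masses are not known exactly. Their poses are not given: they have to be found in the camera images.
- core1_c (a point): brown sand core: oblong base 120 long (its x), 54 wide (y), 36 high, square upright sides, with a round tapered boss on the middle of its top, 40 across at the foot, 34 at the top, 12 high (48 in all); 0.27 to 0.43 kg; same turned half round. Point: middle of the base, 18 above its underside; z up. Starts upright on the bench, fettling side; None when the batch is short of it
- core2_c (a point): brown sand core: oblong base 120 long (its x), 54 wide (y), 36 high, square upright sides, with a round tapered boss on the middle of its top, 40 across at the foot, 34 at the top, 12 high (48 in all); 0.27 to 0.43 kg; same turned half round. Point: middle of the base, 18 above its underside; z up. Starts upright on the bench, fettling side; None when the batch is short of it
- core3_c (a point): brown sand core: oblong base 120 long (its x), 54 wide (y), 36 high, square upright sides, with a round tapered boss on the middle of its top, 40 across at the foot, 34 at the top, 12 high (48 in all); 0.27 to 0.43 kg; same turned half round. Point: middle of the base, 18 above its underside; z up. Starts upright on the bench, fettling side; None when the batch is short of it
- core4_c (a point): brown sand core: oblong base 120 long (its x), 54 wide (y), 36 high, square upright sides, with a round tapered boss on the middle of its top, 40 across at the foot, 34 at the top, 12 high (48 in all); 0.27 to 0.43 kg; same turned half round. Point: middle of the base, 18 above its underside; z up. Starts upright on the bench, fettling side; None when the batch is short of it
- hatch: green-framed hatch in a low sheet-steel dust screen fixed to the bench. Origin on the bench under its middle; x runs along the screen, y square to it, out to the fettling side, where the cores start; they come through towards -y, the packing side. Frame and lintel are 20 thick (y -10 to 10), 76 high, x -60 to 60; plain sheet, 10 thick and 72 high, goes on to x -180 and x 160
- mouth (a point): middle of the hatch's opening, 28 above the bench; the opening is 64 wide (along the hatch's x), 56 high and starts at bench level (no sill)
- flap (a joint): angle of the aluminium flap (60 wide, 56 long) that closes the hatch, hung from a pin along its top edge: 0 rad shut on its stop, growing to 1.45 as its lower edge swings out to the packing side and up; it cannot swing to the fettling side. Springs shut it with 0.03 N m (shut) to 0.1 N m (open): a core pushes it open with a few newtons
- flap_edge (a point): middle of the flap's lower edge, 4 above the bench when shut. The pin lies 14 to the packing side of the hatch's origin, 60 up. The flap lies on top of a core that is part way through, covering up to 60 of it in front of the frame's packing face, and springs shut once the core's rear end is 70 past the hatch's origin
- slab: square plywood pallet slab, 210 by 210, top 18 above the bench, fixed on the packing (-y) side. Origin on the bench under its middle, z up. Black lines mark four places 120 by 54 in a pinwheel (the end of each butts against the side of the next, gaps of 4, an empty square of about 70 in the middle, which leaves room for a finger)
- place1 (a point): middle of marked place 1 on the slab's top face; a core there lies with its length along the slab's x axis (either way round)
- place2 (a point): middle of marked place 2 on the slab's top face; a core there lies with its length along the slab's y axis (either way round)
- place3 (a point): middle of marked place 3 on the slab's top face; a core there lies with its length along the slab's x axis (either way round)
- place4 (a point): middle of marked place 4 on the slab's top face; a core there lies with its length along the slab's y axis (either way round)
- cone1: small round stepped sand core, 62 across and 58 high, standing on the packing side near the screen's far part; not part of the batch. Origin at the middle of its underside, z up
- cone2: small round stepped sand core, 62 across and 58 high, standing on the packing side, nearer to the robot; not part of the batch. Origin at the middle of its underside, z up
- cone3: small round stepped sand core, 62 across and 58 high, standing on the fettling side, far from the robot; not part of the batch. Origin at the middle of its underside, z up
Things that resemble listed ones, but are neither listed nor needed, are in the scene too. What is shaped like the part that bears core3_c but blue or orange is not meant.

How it is judged (in metres and radians):
On the way, in this order (a step that is already met when the one before it is completed fails the run):
1. a core has swung the flap open from the fettling side (value of joint flap above 0.5 rad and ((y of core1_c in the frame of hatch between -0.09 and 0.06 m and z of core1_c in the frame of hatch below 0.05 m) or (y of core2_c in the frame of hatch between -0.09 and 0.06 m and z of core2_c in the frame of hatch below 0.05 m) or (y of core3_c in the frame of hatch between -0.09 and 0.06 m and z of core3_c in the frame of hatch below 0.05 m) or (y of core4_c in the frame of hatch between -0.09 and 0.06 m and z of core4_c in the frame of hatch below 0.05 m))), for 0.1 s.
2. every core of the batch is past the hatch on the packing side and the flap has sprung shut behind it (value of joint flap below 0.1 rad and y of each of core1_c, core2_c, core3_c, core4_c in the frame of hatch below -0.05 m), for 0.2 s.
At the end, for the whole second after the job is handed in: every core present lies at rest boss up on the slab's top in a place of its own of the marked pinwheel: its middle within 10 mm of the place's middle, its length within 0.1 rad of the place's, level within 0.1 rad; the flap is shut (below 0.1 rad) (value of joint flap below 0.1 rad and ((horizontal distance between core1_c and place1 below 0.01 m and angle between the x axis of core1_c and the x axis of slab, either way round below 0.1 rad) or (horizontal distance between core1_c and place2 below 0.01 m and angle between the x axis of core1_c and the y axis of slab, either way round below 0.1 rad) or (horizontal distance between core1_c and place3 below 0.01 m and angle between the x axis of core1_c and the x axis of slab, either way round below 0.1 rad) or (horizontal distance between core1_c and place4 below 0.01 m and angle between the x axis of core1_c and the y axis of slab, either way round below 0.1 rad)) and z of core1_c in the frame of slab between 0.03 and 0.042 m and angle between each of core1_c, core2_c, core3_c, core4_c's own z axis and vertical below 0.1 rad and linear speed of each of core1, core2, core3, core4 below 0.02 m/s and ((horizontal distance between core2_c and place1 below 0.01 m and angle between the x axis of core2_c and the x axis of slab, either way round below 0.1 rad) or (horizontal distance between core2_c and place2 below 0.01 m and angle between the x axis of core2_c and the y axis of slab, either way round below 0.1 rad) or (horizontal distance between core2_c and place3 below 0.01 m and angle between the x axis of core2_c and the x axis of slab, either way round below 0.1 rad) or (horizontal distance between core2_c and place4 below 0.01 m and angle between the x axis of core2_c and the y axis of slab, either way round below 0.1 rad)) and z of core2_c in the frame of slab between 0.03 and 0.042 m and ((horizontal distance between core3_c and place1 below 0.01 m and angle between the x axis of core3_c and the x axis of slab, either way round below 0.1 rad) or (horizontal distance between core3_c and place2 below 0.01 m and angle between the x axis of core3_c and the y axis of slab, either way round below 0.1 rad) or (horizontal distance between core3_c and place3 below 0.01 m and angle between the x axis of core3_c and the x axis of slab, either way round below 0.1 rad) or (horizontal distance between core3_c and place4 below 0.01 m and angle between the x axis of core3_c and the y axis of slab, either way round below 0.1 rad)) and z of core3_c in the frame of slab between 0.03 and 0.042 m and ((horizontal distance between core4_c and place1 below 0.01 m and angle between the x axis of core4_c and the x axis of slab, either way round below 0.1 rad) or (horizontal distance between core4_c and place2 below 0.01 m and angle between the x axis of core4_c and the y axis of slab, either way round below 0.1 rad) or (horizontal distance between core4_c and place3 below 0.01 m and angle between the x axis of core4_c and the x axis of slab, either way round below 0.1 rad) or (horizontal distance between core4_c and place4 below 0.01 m and angle between the x axis of core4_c and the y axis of slab, either way round below 0.1 rad)) and z of core4_c in the frame of slab between 0.03 and 0.042 m); the robot touches nothing.
It fails at once if a core is taken over or round the dust screen instead of through the hatch's opening ((y of core1_c in the frame of hatch between -0.02 and 0.02 m and (z of core1_c in the frame of hatch above 0.06 m or x of core1_c in the frame of hatch above 0.035 m or x of core1_c in the frame of hatch below -0.035 m)) or (y of core2_c in the frame of hatch between -0.02 and 0.02 m and (z of core2_c in the frame of hatch above 0.06 m or x of core2_c in the frame of hatch above 0.035 m or x of core2_c in the frame of hatch below -0.035 m)) or (y of core3_c in the frame of hatch between -0.02 and 0.02 m and (z of core3_c in the frame of hatch above 0.06 m or x of core3_c in the frame of hatch above 0.035 m or x of core3_c in the frame of hatch below -0.035 m)) or (y of core4_c in the frame of hatch between -0.02 and 0.02 m and (z of core4_c in the frame of hatch above 0.06 m or x of core4_c in the frame of hatch above 0.035 m or x of core4_c in the frame of hatch below -0.035 m))).
It fails at once if one of the small round cores is knocked over (angle between any of cone1, cone2, cone3's own z axis and vertical above 0.6 rad).
Of core1, core2, core3, core4 only 3 to 4 are there at a start; the rules pass over those that are not, and their reading is None.
At some moment in a run one of core1, core2, core3, core4 may be knocked a few centimetres aside while the robot is not near it.
Once in a run the grip may slacken for a moment while it holds something.
It also fails if it takes over 210 s, if anything falls off the work surface, if the arm or the gripper's body presses on something with over 40 N, if the wrist force passes 120 N, or if a joint passes its speed limit or range.

ROBOT

A 7-joint arm with a two-finger parallel gripper is mounted at the origin on the work surface. World frame = base frame: x ahead of the robot, y to its left, z up, the work surface at z = 0. Lengths are in m, angles in degrees, forces in N, time in s.
With the tool pointing down it reaches from about 0.425 to 0.975 m from the base axis. Payload 16.7 kg.
Tool frame: the origin (TCP) lies at the very end of the fingers, on their centre line; the grasp point (between the pads) lies 19 mm behind it (ctrl.grip_depth is the distance from the TCP to the grasp point, in m); z points along the fingers, y is the line along which they close (so a half turn about z gives the same grasp; the last joint's range is limited). The gripper opens to 85 mm and grips with 20 to 120 N. Pads are 22 mm wide; open, the fingers measure 114 mm over their backs; the gripper's body (76 mm by 85 mm) begins 54 mm behind the grasp point. The pads swing forward as they close: fully open they stand 13 mm farther back than shut.
Start: joints at [58.069, 24.414, 4.234, 92.017, -1.954, 63.644, -3.845], TCP at [0.268, -0.62, 0.231] pointing down, gripper open.
Joint ranges: [-163.25, 163.25], [-28.42, 122.38], [-70.27, 78.77], [12.13, 141.07], [-58.53, 238.53], [9.26, 117.41], [-156.51, 156.51]. Speed limits (degrees/s): [108.29, 108.29, 136.94, 136.94, 172.46, 172.46, 172.46].

INTERFACE

Orientations are given as a 3x3 rotation matrix whose columns are the frame's x, y, z axes.
In Python, from workcell import sense, read_camera, ctrl gives the robot as it stands.
- The arm moves only by the shell command python3 -m handwheel 'ROWS' [FORCE]. ROWS is JSON, a list of rows, each an object with "xyz": the shift along the tool's x, y, z normalised to -1 to 1, where 1 is 0.04 m, a list of three; "spin": the turn about the tool's z normalised to -1 to 1, where 1 is 8 degrees; "jaw": the closure, from 0 (fully open) to 1 (shut). In form: [{"xyz": [dx, dy, dz], "spin": spin, "jaw": jaw}, ...]. A call has 1 to 12 rows; each row shifts and turns the commanded pose from where the row before left it, along the tool's axes as they then stand; what a row does not reach is not made up. A row lasts 1/10 s, in which the tool goes at most 50 mm and 8.59 degrees, less where a joint would pass 70% of its speed; a pose out of reach is approached as far as the arm can. A call with a number of a shift or a turn outside -1 to 1 is refused whole. A call with a gripper value outside its range is refused whole. The fingers move at their own pace and stop on an object; FORCE is the grip in N (left out, the last holds). Time passes only in rows, so rows that do not move let the fingers close. It gives the time, the measured TCP pose, the force, the opening and the grip force at its end, in the units of the state.
- sense(): the state, without advancing time (a new reading comes with each control period).
- read_camera(name): name is "side" or "top" or "wrist"; returns a dict with "color" (480x640x3 uint8, red, green, blue), "depth" (480x640 float32, m along the optical axis (not along the pixel's ray), 0 where there is no reading), "vfov" (degrees; the focal length in pixels is half the picture's height over the tangent of half this angle, whatever the lens; pixels are square), "cx", "cy" (the principal point, pixels), "cam_to_world" (4x4, takes a point from camera to world coordinates). Camera axes: x right, y up, looking along -z (the intrinsics and any distortion apply to the point x, -y, -z); pixel columns grow to the right and rows downward; lengths in m; the calibration is good to about 2 mm. A picture is of the moment at which its call begins.
- ctrl.hand_in(): hands the job in; it is judged then, once.
The state is a dict: "time": time; "qpos": joint angles; "qvel": joint speeds; "joint_efforts": joint torques, N m; "eef_pos": TCP position; "ee_rot": TCP orientation; "contact_force": force on the tool from outside, world axes, zero at the start; "torque": the same for the moment, N m; "gripper_width": finger opening in m; "grip_force": force on a finger pad.
Only numpy, scipy, OpenCV 4.12 (cv2) and the standard library are available. Lean on these libraries where they do the work, as an engineer would, in place of code of your own. Each camera call takes 0.05 s, during which the arm holds its last target. There are 200 camera calls.

## Working session

There is one attempt and no reset: what is moved stays moved. The work goes in short steps, Python scripts to look and compute and a shell command to move; the robot and the scene stay as the last step left them, time stands still between calls to the robot, and variables do not carry over. Pictures are saved under pics/ and viewed, at most 14 in all, crops included, and the job is handed in when it is done.

```bash
mkdir -p pics; ls; cat > h.py <<'E'
import numpy as np, cv2
from workcell import sense, read_camera, ctrl
def cam(n):
    c=read_camera(n); c['f']=240/np.tan(np.radians(c['vfov'])/2); c['T']=np.array(c['cam_to_world']); return c
def world(c,u,v,z=None):
    u=np.asarray(u,float);v=np.asarray(v,float)
    d=np.stack([(u-c['cx'])/c['f'],-(v-c['cy'])/c['f'],-np.ones_like(u)],-1)
    R=c['T'][:3,:3];t=c['T'][:3,3]
    w=d@R.T
    if z is None: s=c['depth'][v.astype(int),u.astype(int)]
    else: s=(z-t[2])/w[...,2]
    return t+w*s[...,None]
def save(c,n,box=None,k=1):
    im=c['color'][:,:,::-1]
    if box: x0,y0,x1,y1=box; im=im[y0:y1,x0:x1]
    if k!=1: im=cv2.resize(im,None,fx=k,fy=k,interpolation=cv2.INTER_CUBIC)
    cv2.imwrite('pics/'+n+'.png',im)
E
python3 - <<'E'
from h import *
for n in('top','side'):
    c=cam(n);save(c,n+'0');print(n,c['f'],c['cx'],c['cy'],c['T'].round(3).tolist(),[k for k in c])
    np.save(n+'0.npy',c,allow_pickle=True)
s=sense();print(s)
E
```

```text
pics
top 489.0331324116644 317.4157643723616 241.44545766488764 [[-0.023, 0.996, -0.083, 0.386], [-1.0, -0.024, -0.005, 0.089], [-0.007, 0.083, 0.997, 1.233], [0.0, 0.0, 0.0, 1.0]] ['color', 'depth', 'vfov', 'cx', 'cy', 'cam_to_world', 'f', 'T']
side 512.3765676149358 317.23768348298455 238.8016024739814 [[-0.242, 0.586, -0.773, -0.632], [-0.97, -0.145, 0.194, 0.376], [0.001, 0.797, 0.604, 0.941], [0.0, 0.0, 0.0, 1.0]] ['color', 'depth', 'vfov', 'cx', 'cy', 'cam_to_world', 'f', 'T']
{'time': 0.1, 'qpos': array([58.06844213, 24.44604624,  4.2326062 , 92.04702711, -1.95562291,
       63.6445357 , -3.84213348]), 'qvel': array([ 0.04154261, -0.11263778, -0.06119181, -0.08937783,  0.09041788,
       -0.04966301,  0.06331552]), 'joint_efforts': array([ 6.94121249e-03, -9.51541185e+01,  3.77124265e+00, -4.64413691e+01,
        1.97521190e-02,  6.46782835e-03,  6.34425214e-05]), 'eef_pos': array([ 0.26753687, -0.61932442,  0.23069338]), 'ee_rot': array([[ 9.17999684e-01,  3.96580791e-01, -5.06441351e-04],
       [ 3.96581110e-01, -9.17999115e-01,  1.02350994e-03],
       [-5.90083317e-05, -1.14042687e-03, -9.99999348e-01]]), 'contact_force': array([0.90125495, 0.4230322 , 0.50892872]), 'torque': array([ 0.08145342, -0.02946407, -0.00858097]), 'grip_force': 0.0, 'gripper_width': 0.08546771240260174}
```

View pics/top0.png

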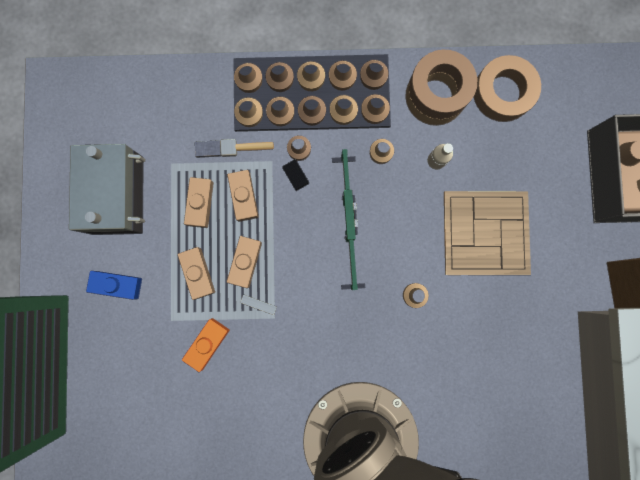

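View pics/side0.png

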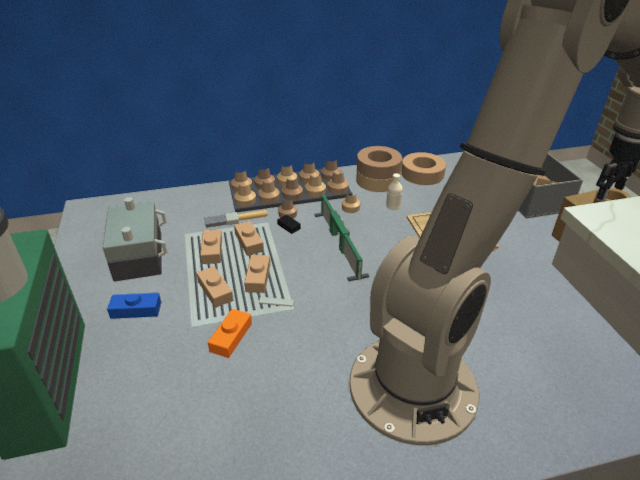

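The top view shows four brown slab cores at about (198,201), (243,195), (195,273) and (244,262). The blue one at (114,285) and the orange one at (205,345) have the same shape but the wrong colour, so they are decoys. The hatch is at (350,215), the slab at (487,233), and the cones at (382,150), (416,295) and (299,148). Next I'll measure them.

```bash
cat > m.py <<'E'
from h import *
def heights(c):
    v,u=np.mgrid[0:480,0:640]; return world(c,u.ravel(),v.ravel()).reshape(480,640,3)
def cores(c,P=None):
    P=heights(c) if P is None else P
    hsv=cv2.cvtColor(c['color'],cv2.COLOR_RGB2HSV)
    m=(hsv[...,0]>=5)&(hsv[...,0]<=17)&(hsv[...,1]>60)&(P[...,2]>.026)&(P[...,2]<.075)&(c['depth']>0)
    m=cv2.morphologyEx(m.astype(np.uint8),cv2.MORPH_OPEN,np.ones((3,3)))
    n,l,st,ce=cv2.connectedComponentsWithStats(m)
    out=[]
    for i in range(1,n):
        if st[i,4]<500: continue
        v,u=np.nonzero(l==i); 
        p=P[v,u]; zt=np.median(p[:,2])
        cn=max(cv2.findContours((l==i).astype(np.uint8),cv2.RETR_EXTERNAL,cv2.CHAIN_APPROX_NONE)[0],key=len).reshape(-1,2)
        w=world(c,cn[:,0],cn[:,1],.036)[:,:2]
        (x,y),(a,b),t=cv2.minAreaRect((w*1000).astype(np.float32))
        if b>a: a,b,t=b,a,t+90
        out.append((x,y,a,b,(t+90)%180-90,zt*1000,ce[i]))
    return out
def show(o):
    for q in o: print('core x%.1f y%.1f  %.0fx%.0f yaw %.1f z%.1f px %s'%(q[:6]+(q[6].round(),)))
E
python3 - <<'E'
from m import *
c=np.load('top0.npy',allow_pickle=True).item(); P=heights(c)
show(cores(c,P))
hsv=cv2.cvtColor(c['color'],cv2.COLOR_RGB2HSV)
g=(hsv[...,0]>60)&(hsv[...,0]<95)&(hsv[...,1]>90); g[:,:300]=0; g[:,400:]=0
v,u=np.nonzero(g); p=P[v,u]; print('green z',np.percentile(p[:,2],[5,50,95]).round(3))
q=p[(p[:,2]>.06)]
(x,y),s,t=cv2.minAreaRect((q[:,:2]*1000).astype(np.float32)); print('screen',x,y,s,t)
k=np.polyfit(q[:,0],q[:,1],1);print('line',k,'x range',q[:,0].min(),q[:,0].max())
h=q[q[:,2]>.0735];print('frame',h[:,0].min(),h[:,0].max(),np.median(h[:,1]),h[:,2].max())
# slab
for a,(u0,u1,v0,v1) in {'slab':(430,545,180,290)}.items():
    m=np.zeros((480,640),bool);m[v0:v1,u0:u1]=1;m&=(hsv[...,0]<30)&(hsv[...,1]>50)
    cn=max(cv2.findContours(m.astype(np.uint8),cv2.RETR_EXTERNAL,cv2.CHAIN_APPROX_NONE)[0],key=len).reshape(-1,2)
    w=world(c,cn[:,0],cn[:,1],.018)[:,:2]*1000
    print(a,cv2.minAreaRect(w.astype(np.float32)),np.median(P[v0+20:v1-20,u0+20:u1-20,2]))
for n,uv in dict(cone1=(382,150),cone2=(416,295),cone3=(299,147),black=(296,175),bar=(258,304),shaker=(443,154)).items(): print(n,P[uv[1],uv[0]].round(3))
save(c,'crop0',(160,130,400,310),3)
save(c,'slab0',(430,180,545,290),4)
E
```

```text
core x864.5 y-394.7  161x158 yaw -2.9 z48.4 px [508.  87.]
core x609.2 y-679.9  135x44 yaw -4.3 z59.2 px [631. 185.]
core x606.6 y278.6  120x54 yaw 9.7 z35.6 px [242. 195.]
core x592.1 y389.8  120x55 yaw -7.7 z35.6 px [197. 202.]
core x441.1 y276.8  119x55 yaw -16.5 z35.8 px [244. 262.]
core x416.1 y396.2  119x55 yaw 18.1 z35.8 px [195. 273.]
core x364.9 y-642.1  114x32 yaw 4.9 z50.9 px [622. 283.]
core x241.4 y373.7  121x55 yaw -34.8 z35.9 px [204. 345.]
green z [0.068 0.074 0.079]
screen 536.9051513671875 17.081039428710938 (84.5356216430664, 326.00262451171875) 79.09939575195312
line [ 0.04030854 -0.0039125 ] x range 0.3703990385288 0.7039800847441484
frame 0.37056895528840855 0.6923867399460315 0.0176329480343224 1.232503614544698
slab ((500.32757568359375, -326.1598815917969), (210.22906494140625, 207.8411865234375), 88.58464813232422) 0.017114090831743978
cone1 [ 0.721 -0.077 -0.003]
cone2 [ 0.349 -0.148  0.001]
cone3 [0.734 0.137 0.   ]
black [0.656 0.145 0.022]
bar [0.336 0.246 0.008]
shaker [ 0.68  -0.206  0.099]
```

View pics/crop0.png

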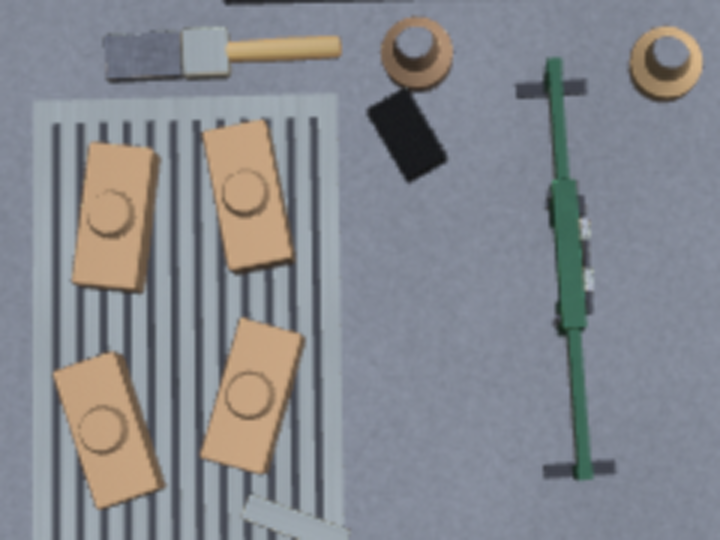

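View pics/slab0.png

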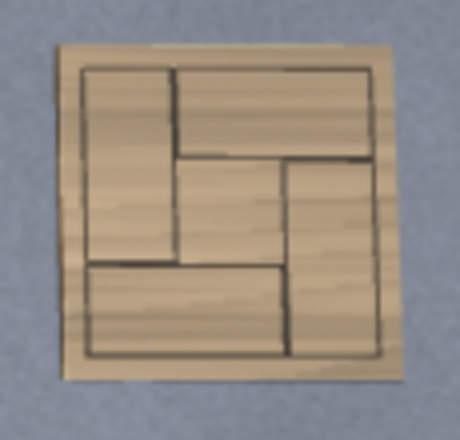

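The crop confirms four brown cores with bosses, and the blue and orange ones are excluded. In the slab crop the pinwheel's outer corners are at (82,68), (371,68), (380,355) and (88,356), and the hole is bounded by (178,158) and (285,264).

```bash
cat > plan.py <<'E'
# usage: plan.py x y z yaw(of tool y, deg) ; prints spin and tool-frame shift (after spin) in row units
import sys; from h import *
def plan(*wps):
    s=sense();p=np.array(s['eef_pos']);R=np.array(s['ee_rot']);a=np.degrees(np.arctan2(R[1,1],R[0,1]))
    print('t%.1f at'%s['time'],(p*1000).round(1),'yaw %.1f'%a,'w %.1f'%(s['gripper_width']*1000),'F',np.round(s['contact_force'],1),'q7 %.0f'%s['qpos'][6])
    for x,y,z,t in wps:
        d=(a-t+90)%180-90; a-=d; r=np.radians(a)
        ty=np.array([np.cos(r),np.sin(r)]);tx=np.array([-ty[1],ty[0]])
        if abs(R[2,2]+1)<.1: tx=np.array([ty[1]*-1,ty[0]])
        # tool z down: x = y x z = ty x (0,0,-1) = (-ty_y, ty_x)
        D=np.array([x,y,z])-p;p=np.array([x,y,z])
        print('->',x,y,z,'yaw %.1f'%a,'spin %.2f'%(d/8),'xyz %.2f %.2f %.2f'%(D[:2]@tx/.04,D[:2]@ty/.04,-D[2]/.04))
if __name__=='__main__':
    v=[float(i) for i in sys.argv[1:]]; plan(*[v[i:i+4] for i in range(0,len(v),4)])
E
python3 - <<'E'
from m import *
c=np.load('top0.npy',allow_pickle=True).item()
hsv=cv2.cvtColor(c['color'],cv2.COLOR_RGB2HSV)
g=(hsv[...,0]>60)&(hsv[...,0]<95)&(hsv[...,1]>90); g[:,:335]=0; g[:,365:]=0;g[:140]=0;g[295:]=0
w=g.sum(1)
rows=[r for r in range(145,295)]
print([(r,int(w[r]),int(np.nonzero(g[r])[0].min()) if w[r] else 0) for r in rows[::3]])
for nm,pts,z in (('slab',[(82,68),(371,68),(380,355),(88,356)],.018),('hole',[(178,158),(285,158),(285,264),(178,264)],.018)):
    q=world(c,[430+(x+.5)/4-.5 for x,_ in pts],[180+(y+.5)/4-.5 for _,y in pts],z)[:,:2]*1000
    print(nm,q.round(1).tolist(),q.mean(0),[np.linalg.norm(q[i]-q[i-1]).round(1) for i in range(4)])
E
python3 plan.py .606 .279 .1 9.7
```

```text
[(145, 0, 0), (148, 0, 0), (151, 4, 343), (154, 4, 343), (157, 5, 342), (160, 3, 344), (163, 3, 344), (166, 3, 344), (169, 3, 344), (172, 3, 345), (175, 3, 345), (178, 3, 345), (181, 3, 345), (184, 3, 346), (187, 3, 346), (190, 6, 345), (193, 8, 344), (196, 8, 344), (199, 8, 344), (202, 9, 344), (205, 7, 345), (208, 6, 346), (211, 7, 346), (214, 8, 346), (217, 8, 346), (220, 8, 346), (223, 7, 347), (226, 7, 347), (229, 8, 347), (232, 9, 346), (235, 8, 347), (238, 8, 347), (241, 4, 349), (244, 3, 350), (247, 3, 350), (250, 4, 350), (253, 3, 351), (256, 3, 351), (259, 3, 351), (262, 4, 351), (265, 3, 352), (268, 3, 352), (271, 3, 352), (274, 3, 352), (277, 4, 352), (280, 3, 353), (283, 3, 353), (286, 5, 352), (289, 0, 0), (292, 0, 0)]
slab [[592.1, -240.2], [587.7, -420.8], [408.3, -415.9], [411.9, -235.6]] [ 499.99891472 -328.11691016] [np.float64(180.3), np.float64(180.6), np.float64(179.5), np.float64(180.3)]
hole [[533.9, -297.4], [532.3, -364.0], [466.1, -360.4], [467.6, -294.1]] [ 499.97160899 -328.94514597] [np.float64(66.4), np.float64(66.6), np.float64(66.3), np.float64(66.3)]
t0.1 at [ 267.5 -619.3  230.7] yaw -66.6 w 85.5 F [0.9 0.4 0.5] q7 -4
-> 0.606 0.279 0.1 yaw 9.7 spin -9.54 xyz 20.71 12.12 3.27
```

```bash
python3 - <<'E'
from m import *
c=np.load('top0.npy',allow_pickle=True).item()
print(world(c,[345,345.8,354,353.4],[160,181,280,262],.072)[:,:2]*1000)
print(world(c,[348,349.5,351],[189.2,214.5,239.8],.076)[:,:2]*1000)
print('ends',world(c,[344.5,354],[150.5,287.5],.072)[:,:2]*1000)
hsv=cv2.cvtColor(c['color'],cv2.COLOR_RGB2HSV)
print('cone tops',[(world(c,[u],[v],.058)[0,:2]*1000).round().tolist() for u,v in((382,148),(417,294),(299,145),(443,150))])
P=np.array([499.97,-328.5]);
E
```

```text
[[678.5252583   23.55288694]
 [627.10033433  23.07496469]
 [389.36070221  10.40324783]
 [431.93779418  10.56377911]]
[[606.24749029  18.60299609]
 [545.1412097   16.7781514 ]
 [484.56421995  14.96911317]]
ends [[701.92048813  24.10390814]
 [371.71068267  10.92660437]]
cone tops [[710.0, -69.0], [353.0, -140.0], [722.0, 134.0], [701.0, -217.0]]
```

```bash
python3 plan.py .641 .2845 .1 -80.3 .641 .2845 .008 -80.3
```

```text
t0.1 at [ 267.5 -619.3  230.7] yaw -66.6 w 85.5 F [0.9 0.4 0.5] q7 -4
-> 0.641 0.2845 0.1 yaw -80.3 spin 1.71 xyz 13.01 -20.70 3.27
-> 0.641 0.2845 0.008 yaw -80.3 spin 0.00 xyz 0.00 0.00 2.30
```

```bash
python3 -m handwheel '[{"xyz":[0,0,0],"spin":0.86,"jaw":0},{"xyz":[0,0,0],"spin":0.85,"jaw":0},{"xyz":[0.5,-0.8,0],"spin":0,"jaw":0},{"xyz":[0.5,-0.8,0],"spin":0,"jaw":0},{"xyz":[0.5,-0.8,0],"spin":0,"jaw":0},{"xyz":[0.5,-0.8,0],"spin":0,"jaw":0},{"xyz":[0.5,-0.8,0],"spin":0,"jaw":0},{"xyz":[0.5,-0.8,0],"spin":0,"jaw":0},{"xyz":[0.5,-0.8,0],"spin":0,"jaw":0},{"xyz":[0.5,-0.8,0],"spin":0,"jaw":0},{"xyz":[0.5,-0.8,0],"spin":0,"jaw":0},{"xyz":[0.5,-0.8,0],"spin":0,"jaw":0}]' 60
python3 plan.py .641 .2845 .1 -80.3
python3 -m handwheel '[{"xyz":[0.5,-0.8,0],"spin":0,"jaw":0},{"xyz":[0.5,-0.8,0],"spin":0,"jaw":0},{"xyz":[0.5,-0.8,0],"spin":0,"jaw":0},{"xyz":[0.5,-0.8,0],"spin":0,"jaw":0},{"xyz":[0.5,-0.8,0],"spin":0,"jaw":0},{"xyz":[0.5,-0.8,0],"spin":0,"jaw":0},{"xyz":[0.5,-0.8,0],"spin":0,"jaw":0},{"xyz":[0.5,-0.8,0],"spin":0,"jaw":0},{"xyz":[0.5,-0.8,0],"spin":0,"jaw":0},{"xyz":[0.5,-0.8,0],"spin":0,"jaw":0},{"xyz":[0.5,-0.8,0],"spin":0,"jaw":0},{"xyz":[0.5,-0.8,0],"spin":0,"jaw":0}]'
python3 plan.py .641 .2845 .1 -80.3
```

```text
time: 1.3
eef_pos: [0.4112, -0.269, 0.2312]
ee_rot: [[0.986, 0.168, -0.0], [0.168, -0.986, 0.0], [-0.0, -0.0, -1.0]]
contact_force: [0.8, 0.1, -0.3]
gripper_width: 0.0854
grip_force: 0.0
t1.3 at [ 411.2 -269.   231.2] yaw -80.3 w 85.4 F [ 0.8  0.1 -0.3] q7 -55
-> 0.641 0.2845 0.1 yaw -80.3 spin -0.00 xyz 7.99 -12.67 3.28
time: 2.5
eef_pos: [0.5832, 0.1497, 0.2311]
ee_rot: [[0.986, 0.168, -0.0], [0.168, -0.986, -0.0], [-0.0, 0.0, -1.0]]
contact_force: [0.7, -1.0, 0.8]
gripper_width: 0.0852
grip_force: 0.0
t2.5 at [583.2 149.7 231.1] yaw -80.3 w 85.2 F [ 0.7 -1.   0.8] q7 -108
-> 0.641 0.2845 0.1 yaw -80.3 spin -0.00 xyz 1.99 -3.08 3.28
```

```bash
python3 -m handwheel '[{"xyz":[0.5,-0.77,0],"spin":0,"jaw":0},{"xyz":[0.5,-0.77,0],"spin":0,"jaw":0},{"xyz":[0.5,-0.77,0],"spin":0,"jaw":0},{"xyz":[0.49,-0.77,0.4],"spin":0,"jaw":0},{"xyz":[0,0,0.96],"spin":0,"jaw":0},{"xyz":[0,0,0.96],"spin":0,"jaw":0},{"xyz":[0,0,0.96],"spin":0,"jaw":0},{"xyz":[0,0,0],"spin":0,"jaw":0},{"xyz":[0,0,0],"spin":0,"jaw":0}]'
python3 - <<'E'
from m import *
from plan import plan
c=cam('wrist');save(c,'w1')
show(cores(cam('top')))
plan((.641,.2845,.008,-80.3))
E
```

```text
time: 3.4
eef_pos: [0.6407, 0.2832, 0.1005]
ee_rot: [[0.986, 0.168, -0.001], [0.168, -0.986, -0.0], [-0.001, 0.0, -1.0]]
contact_force: [0.3, 0.7, 0.9]
gripper_width: 0.0852
grip_force: 0.0
core x865.7 y-393.5  161x158 yaw 88.5 z48.3 px [508.  87.]
core x817.2 y-58.7  70x68 yaw -1.5 z42.0 px [375. 110.]
core x611.7 y-680.1  140x44 yaw -4.3 z58.8 px [631. 185.]
core x591.1 y389.7  117x56 yaw -7.7 z35.6 px [196. 205.]
core x438.8 y277.8  114x54 yaw -16.5 z35.7 px [241. 266.]
core x416.1 y396.2  119x55 yaw 18.1 z35.7 px [195. 273.]
core x364.5 y-642.1  115x30 yaw 6.1 z51.5 px [622. 284.]
core x241.6 y373.5  121x55 yaw -34.8 z35.9 px [204. 345.]
t3.5 at [641.8 283.8 102.6] yaw -80.3 w 85.8 F [-0.5  0.3  0.3] q7 -120
-> 0.641 0.2845 0.008 yaw -80.3 spin -0.00 xyz -0.02 -0.02 2.36
```

View pics/w1.png

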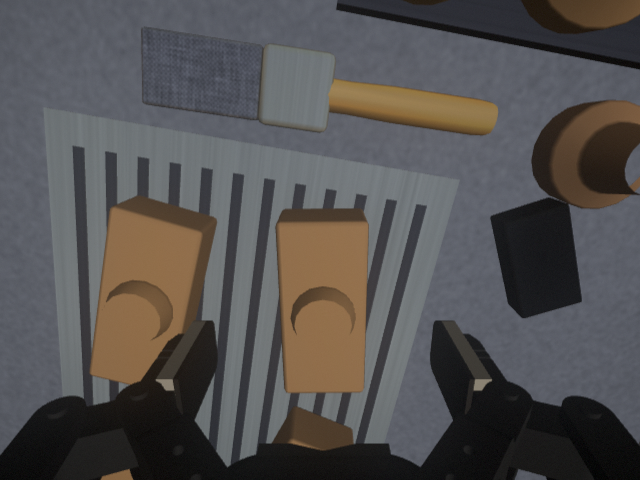

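The wrist view shows the core centred between the pads (column about 325), with the left finger clear of its neighbour.

```bash
python3 -m handwheel '[{"xyz":[0,0,0.8],"spin":0,"jaw":0},{"xyz":[0,0,0.8],"spin":0,"jaw":0},{"xyz":[0,0,0.7],"spin":0,"jaw":0},{"xyz":[0,0,0],"spin":0,"jaw":0},{"xyz":[0,0,0],"spin":0,"jaw":1},{"xyz":[0,0,0],"spin":0,"jaw":1},{"xyz":[0,0,0],"spin":0,"jaw":1},{"xyz":[0,0,0],"spin":0,"jaw":1},{"xyz":[0,0,0],"spin":0,"jaw":1},{"xyz":[0,0,0],"spin":0,"jaw":1}]' 70
python3 plan.py .641 .2845 .035 -80.3 .54 .24 .035 2.4 .540 .155 .035 2.4
```

```text
time: 4.5
eef_pos: [0.6422, 0.2839, 0.0112]
ee_rot: [[0.986, 0.168, 0.003], [0.168, -0.986, 0.002], [0.004, -0.001, -1.0]]
contact_force: [-2.0, -1.6, 10.7]
gripper_width: 0.0527
grip_force: 73.9
t4.5 at [642.2 283.9  11.2] yaw -80.3 w 52.7 F [-2.  -1.6 10.7] q7 -122
-> 0.641 0.2845 0.035 yaw -80.3 spin -0.00 xyz -0.03 -0.02 -0.60
-> 0.54 0.24 0.035 yaw 2.4 spin -10.34 xyz -1.01 -2.57 -0.00
-> 0.54 0.155 0.035 yaw 2.4 spin 0.00 xyz -2.12 -0.09 -0.00
```

```bash
python3 -m handwheel '[{"xyz":[0,0,-0.4],"spin":0,"jaw":1},{"xyz":[0,0,-0.4],"spin":-0.34,"jaw":1},{"xyz":[0,0,0],"spin":-1,"jaw":1},{"xyz":[0,0,0],"spin":-1,"jaw":1},{"xyz":[0,0,0],"spin":-1,"jaw":1},{"xyz":[0,0,0],"spin":-1,"jaw":1},{"xyz":[0,0,0],"spin":-1,"jaw":1},{"xyz":[0,0,0],"spin":-1,"jaw":1},{"xyz":[0,0,0],"spin":-1,"jaw":1},{"xyz":[0,0,0],"spin":-1,"jaw":1},{"xyz":[0,0,0],"spin":-1,"jaw":1},{"xyz":[0,0,0],"spin":-1,"jaw":1}]' 
python3 -m handwheel '[{"xyz":[0,-0.5,0],"spin":0,"jaw":1},{"xyz":[0,-0.6,0],"spin":0,"jaw":1},{"xyz":[0,-0.6,0],"spin":0,"jaw":1},{"xyz":[-0.3,-0.5,0],"spin":0,"jaw":1},{"xyz":[-0.6,-0.5,0],"spin":0,"jaw":1},{"xyz":[-0.6,0,0],"spin":0,"jaw":1},{"xyz":[-0.6,0,0],"spin":0,"jaw":1},{"xyz":[-0.6,0,0],"spin":0,"jaw":1},{"xyz":[-0.36,0,0],"spin":0,"jaw":1},{"xyz":[0,0,0],"spin":0,"jaw":1}]' 
python3 - <<'E'
from m import *
from plan import plan
plan((.5396,.157,.012,2.4))
c=cam('wrist');save(c,'w2')
show([q for q in cores(cam('top')) if q[1]>100])
E
```

```text
time: 5.7
eef_pos: [0.6415, 0.283, 0.0421]
ee_rot: [[-0.047, 0.999, 0.002], [0.999, 0.047, -0.0], [-0.0, 0.002, -1.0]]
contact_force: [0.6, -0.1, -3.5]
gripper_width: 0.0532
grip_force: 50.0
time: 6.7
eef_pos: [0.5388, 0.1539, 0.0411]
ee_rot: [[-0.039, 0.999, 0.001], [0.999, 0.039, -0.001], [-0.002, 0.001, -1.0]]
contact_force: [0.9, -0.9, -3.7]
gripper_width: 0.0525
grip_force: 79.5
t6.7 at [538.8 153.9  41.1] yaw 2.2 w 52.5 F [ 0.9 -0.9 -3.7] q7 -47
-> 0.5396 0.157 0.012 yaw 2.4 spin -0.02 xyz 0.08 0.02 0.73
core x591.8 y389.8  119x55 yaw -7.4 z35.6 px [197. 202.]
core x441.1 y276.9  119x55 yaw -16.5 z35.6 px [244. 262.]
core x416.2 y396.1  119x55 yaw 17.6 z35.8 px [195. 273.]
core x241.7 y373.6  121x54 yaw -35.2 z35.7 px [204. 345.]
```

View pics/w2.png

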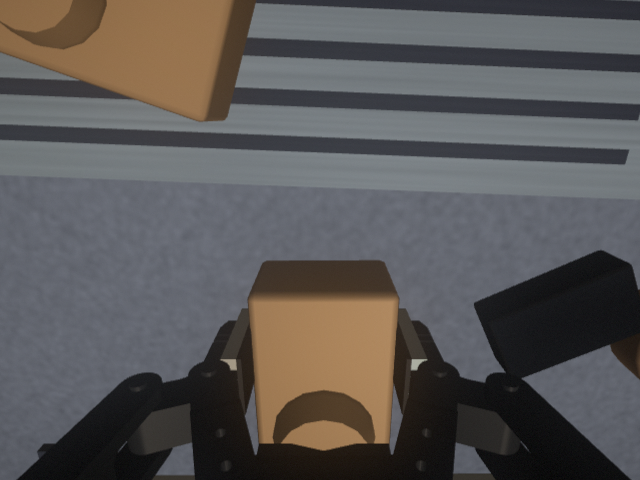

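```bash
python3 -m handwheel '[{"xyz":[0,0.02,0.4],"spin":0,"jaw":1},{"xyz":[0,0,0.3],"spin":0,"jaw":1},{"xyz":[0,0,0],"spin":0,"jaw":1},{"xyz":[-0.3,0,0],"spin":0,"jaw":1},{"xyz":[-0.3,0,0],"spin":0,"jaw":1},{"xyz":[-0.3,0,0],"spin":0,"jaw":1},{"xyz":[-0.2,0,0],"spin":0,"jaw":1},{"xyz":[0,0,0],"spin":0,"jaw":1}]' 
python3 plan.py .5445 .043 .012 2.4
python3 -m handwheel '[{"xyz":[-0.2,0,0],"spin":0,"jaw":1},{"xyz":[-0.2,0,0],"spin":0,"jaw":1},{"xyz":[-0.2,0,0],"spin":0,"jaw":1},{"xyz":[0,0,0],"spin":0,"jaw":1}]' 
python3 plan.py .5445 .043 .012 2.4
```

```text
time: 7.6
eef_pos: [0.5408, 0.1104, 0.012]
ee_rot: [[-0.04, 0.999, -0.0], [0.999, 0.04, -0.001], [-0.001, -0.0, -1.0]]
contact_force: [-0.7, -0.1, -3.2]
gripper_width: 0.0524
grip_force: 82.6
t7.6 at [540.8 110.4  12. ] yaw 2.3 w 52.4 F [-0.7 -0.1 -3.2] q7 -44
-> 0.5445 0.043 0.012 yaw 2.4 spin -0.02 xyz -1.69 0.02 0.00
time: 8.0
eef_pos: [0.5418, 0.0873, 0.0121]
ee_rot: [[-0.041, 0.999, 0.0], [0.999, 0.041, -0.0], [-0.0, 0.0, -1.0]]
contact_force: [0.8, 1.2, -5.3]
gripper_width: 0.0528
grip_force: 82.6
t8.0 at [541.8  87.3  12.1] yaw 2.3 w 52.8 F [ 0.8  1.2 -5.3] q7 -42
-> 0.5445 0.043 0.012 yaw 2.4 spin -0.01 xyz -1.11 0.02 0.00
```

```bash
python3 -m handwheel '[{"xyz":[-0.25,0,0],"spin":0,"jaw":1},{"xyz":[-0.25,0,0],"spin":0,"jaw":1},{"xyz":[-0.25,0,0],"spin":0,"jaw":1},{"xyz":[-0.25,0.02,0],"spin":0,"jaw":1},{"xyz":[0,0,0],"spin":0,"jaw":1},{"xyz":[0,0,0.07],"spin":0,"jaw":1},{"xyz":[0,0,0],"spin":0,"jaw":0},{"xyz":[0,0,0],"spin":0,"jaw":0},{"xyz":[0,0,0],"spin":0,"jaw":0},{"xyz":[0,0,0],"spin":0,"jaw":0}]' 
python3 plan.py .541 .100 .02 2.4 .5445 .041 .02 2.4 
```

```text
time: 9.0
eef_pos: [0.5442, 0.0487, 0.0094]
ee_rot: [[-0.042, 0.999, 0.0], [0.999, 0.042, 0.0], [0.0, 0.0, -1.0]]
contact_force: [0.9, 0.3, -0.6]
gripper_width: 0.0854
grip_force: 0.0
t9.0 at [544.2  48.7   9.4] yaw 2.4 w 85.4 F [ 0.9  0.3 -0.6] q7 -38
-> 0.541 0.1 0.02 yaw 2.4 spin 0.00 xyz 1.28 -0.03 -0.27
-> 0.5445 0.041 0.02 yaw 2.4 spin 0.00 xyz -1.48 0.03 -0.00
```

```bash
python3 -m handwheel '[{"xyz":[0.7,0,0],"spin":0,"jaw":0},{"xyz":[0.7,0,-0.27],"spin":0,"jaw":0.3},{"xyz":[0,0,0],"spin":0,"jaw":1},{"xyz":[0,0,0],"spin":0,"jaw":1},{"xyz":[0,0,0],"spin":0,"jaw":1},{"xyz":[0,0,0],"spin":0,"jaw":1},{"xyz":[-0.4,0,0],"spin":0,"jaw":1},{"xyz":[-0.3,0,0],"spin":0,"jaw":1},{"xyz":[-0.3,0,0],"spin":0,"jaw":1},{"xyz":[-0.2,0,0],"spin":0,"jaw":1},{"xyz":[0,0,0],"spin":0,"jaw":1}]' 
python3 plan.py .5445 .041 .02 2.4
python3 -m handwheel '[{"xyz":[-0.2,0,0],"spin":0,"jaw":1},{"xyz":[-0.14,0,0],"spin":0,"jaw":1},{"xyz":[0,0,0],"spin":0,"jaw":1}]' 
python3 - <<'E'
from m import *
from plan import plan
plan((.5445,.041,.02,2.4))
c=cam('top');save(c,'t2',(300,120,480,320),3)
show([q for q in cores(c) if q[1]>-150])
E
```

```text
time: 10.1
eef_pos: [0.5438, 0.0545, 0.02]
ee_rot: [[-0.04, 0.999, -0.0], [0.999, 0.04, -0.001], [-0.001, -0.0, -1.0]]
contact_force: [-0.0, 0.5, 0.1]
gripper_width: 0.0001
grip_force: 0.0
t10.1 at [543.8  54.5  20. ] yaw 2.3 w 0.1 F [-0.   0.5  0.1] q7 -38
-> 0.5445 0.041 0.02 yaw 2.4 spin -0.02 xyz -0.34 0.00 0.00
time: 10.4
eef_pos: [0.5444, 0.0422, 0.0202]
ee_rot: [[-0.041, 0.999, -0.0], [0.999, 0.041, -0.0], [-0.0, -0.0, -1.0]]
contact_force: [0.3, 0.1, -0.3]
gripper_width: 0.0001
grip_force: 0.0
t10.4 at [544.4  42.2  20.2] yaw 2.4 w 0.1 F [ 0.3  0.1 -0.3] q7 -37
-> 0.5445 0.041 0.02 yaw 2.4 spin -0.00 xyz -0.03 0.00 0.00
core x592.1 y389.8  119x55 yaw -7.4 z35.6 px [197. 202.]
core x426.1 y304.9  119x55 yaw -16.1 z35.8 px [232. 268.]
core x416.2 y396.1  119x55 yaw 17.7 z35.7 px [195. 273.]
core x241.8 y373.6  121x54 yaw -35.4 z35.7 px [204. 345.]
```

View pics/t2.png

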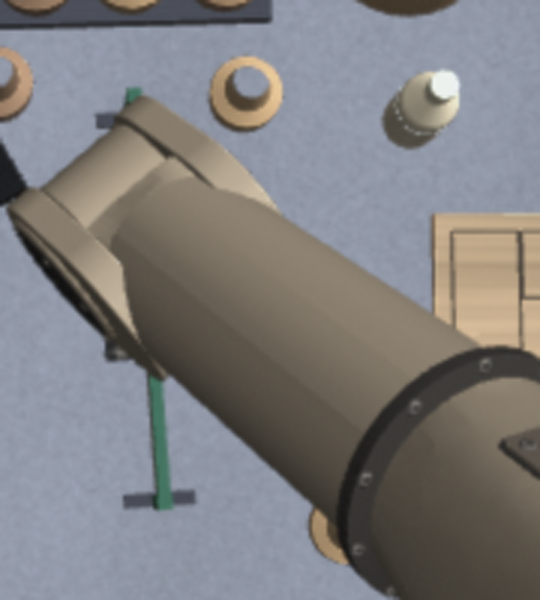

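```bash
python3 -m handwheel '[{"xyz":[0.2,0,-0.6],"spin":0,"jaw":1},{"xyz":[0,0,-1],"spin":0,"jaw":1},{"xyz":[0,0,-1],"spin":0,"jaw":0.5},{"xyz":[-0.2,0,-0.4],"spin":0,"jaw":0},{"xyz":[-0.8,0,0],"spin":0,"jaw":0},{"xyz":[-0.8,0,0],"spin":0,"jaw":0},{"xyz":[-0.8,0,0],"spin":0,"jaw":0},{"xyz":[-0.58,0,0],"spin":0,"jaw":0},{"xyz":[0,0,0],"spin":0,"jaw":0}]' 
python3 - <<'E'
from m import *
from plan import plan
plan((.5495,-.077,.010,2.4))
c=cam('wrist');save(c,'w3')
E
```

```text
time: 11.35
eef_pos: [0.5489, -0.0801, 0.1398]
ee_rot: [[-0.037, 0.999, -0.001], [0.999, 0.037, -0.002], [-0.001, -0.001, -1.0]]
contact_force: [0.2, 0.1, -0.2]
gripper_width: 0.0856
grip_force: 0.0
t11.3 at [548.9 -80.1 139.8] yaw 2.1 w 85.6 F [ 0.2  0.1 -0.2] q7 -15
-> 0.5495 -0.077 0.01 yaw 2.4 spin -0.03 xyz 0.08 0.02 3.24
```

View pics/w3.png

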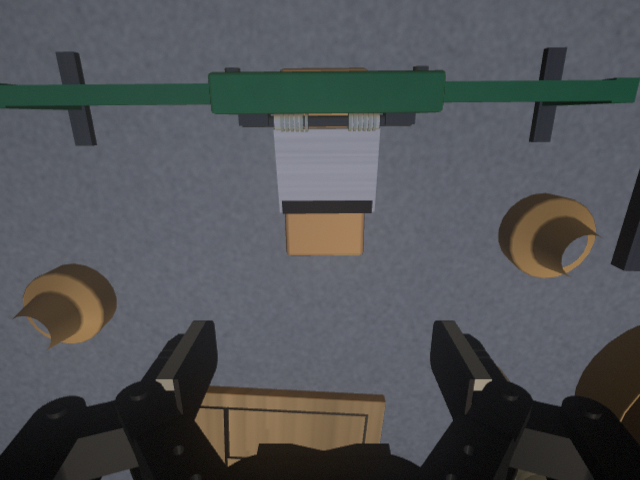

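The wrist view shows the core sticking out 40 px past the flap's edge, centred at column 325. Its front edge is at row 255 and the lintel spans columns 210-445. I'll check these against my hatch estimate.

```bash
python3 - <<'E'
from m import *
c=cam('wrist')
print('front corners',world(c,[286.5,364],[255.5,255.5],.036)*1000)
print('lintel ends top packing edge',world(c,[209,444],[113,113],.076)*1000)
print('by depth',world(c,[325,325],[245,235])*1000, world(c,[325],[100])*1000)
E
```

```text
front corners [[522.55049411 -86.50965837  36.        ]
 [576.56933996 -84.3550689   36.        ]]
lintel ends top packing edge [[485.56776118   5.64021112  76.        ]
 [606.90684184  10.402275    76.        ]]
by depth [[549.06743625 -77.52499038  36.52499793]
 [548.78069312 -70.44913418  36.08083258]] [[545.23741563  14.238906    76.50375244]]
```

```bash
python3 -m handwheel '[{"xyz":[0.1,0.02,0.8],"spin":0,"jaw":0},{"xyz":[0,0,0.8],"spin":0,"jaw":0},{"xyz":[0,0,0.8],"spin":0,"jaw":0},{"xyz":[0,0,0.8],"spin":0,"jaw":0},{"xyz":[0,0,0],"spin":0,"jaw":1},{"xyz":[0,0,0],"spin":0,"jaw":1},{"xyz":[0,0,0],"spin":0,"jaw":1},{"xyz":[0,0,0],"spin":0,"jaw":1},{"xyz":[0,0,0],"spin":0,"jaw":1}]'
python3 -m handwheel '[{"xyz":[-0.2,0,0],"spin":0,"jaw":1},{"xyz":[-0.3,0,0],"spin":0,"jaw":1},{"xyz":[-0.4,0,0],"spin":0,"jaw":1},{"xyz":[-0.4,0,0],"spin":0,"jaw":1},{"xyz":[-0.4,0,0],"spin":0,"jaw":1},{"xyz":[-0.4,0,0],"spin":0,"jaw":1},{"xyz":[-0.4,0,0],"spin":0,"jaw":1},{"xyz":[-0.25,0,0],"spin":0,"jaw":1},{"xyz":[0,0,0],"spin":0,"jaw":1}]'
python3 - <<'E'
from m import *
from plan import plan
plan()
c=cam('wrist');save(c,'w4')
E
```

```text
time: 12.35
eef_pos: [0.5507, -0.0716, 0.0137]
ee_rot: [[-0.042, 0.999, 0.002], [0.999, 0.042, 0.0], [-0.0, 0.002, -1.0]]
contact_force: [-2.6, 5.3, 10.8]
gripper_width: 0.0524
grip_force: 75.4
time: 13.25
eef_pos: [0.5558, -0.184, 0.0138]
ee_rot: [[-0.04, 0.999, 0.003], [0.999, 0.04, -0.001], [-0.001, 0.003, -1.0]]
contact_force: [1.7, -4.0, 4.8]
gripper_width: 0.0524
grip_force: 74.9
t13.2 at [ 555.8 -184.    13.8] yaw 2.3 w 52.4 F [ 1.7 -4.   4.8] q7 -13
```

View pics/w4.png

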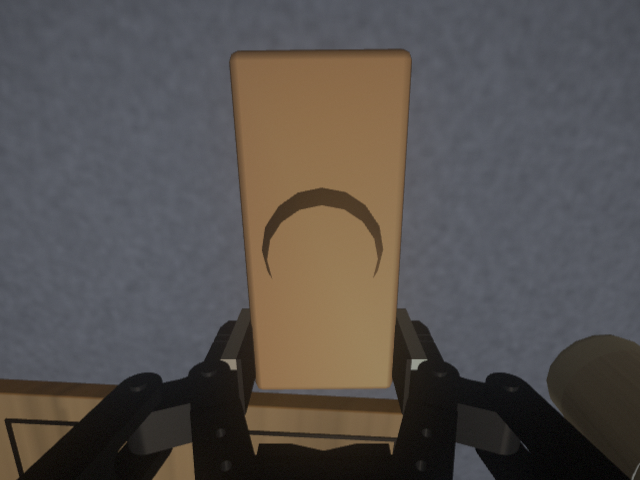

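```bash
python3 - <<'E'
from m import *
c=cam('wrist')
q=world(c,[231,411,255,393],[50,50,388,388],.036)[:,:2]*1000
print(q, q.mean(0), np.degrees(np.arctan2(*(q[1]-q[0])[::-1])))
E
python3 -m handwheel '[{"xyz":[0,0,0],"spin":0,"jaw":0},{"xyz":[0,0,0],"spin":0,"jaw":0},{"xyz":[0,0,0],"spin":0,"jaw":0},{"xyz":[0.45,0,0],"spin":0,"jaw":0},{"xyz":[0.45,0,0],"spin":0,"jaw":0},{"xyz":[0.45,0,0],"spin":0,"jaw":0},{"xyz":[0.43,0,0],"spin":0,"jaw":0},{"xyz":[0,0,-0.08],"spin":0,"jaw":0}]'
python3 plan.py
```

```text
[[ 524.28068435  -82.60838391]
 [ 575.79008386  -80.51917985]
 [ 528.92671376 -200.25070076]
 [ 582.48467907 -198.16200641]] [ 552.87054026 -140.38506773] 2.3226246213855775
time: 14.15
eef_pos: [0.5514, -0.1081, 0.0153]
ee_rot: [[-0.045, 0.999, -0.0], [0.999, 0.045, 0.001], [0.001, -0.0, -1.0]]
contact_force: [1.2, -0.9, 0.4]
gripper_width: 0.0856
grip_force: 0.0
t14.2 at [ 551.4 -108.1   15.3] yaw 2.6 w 85.6 F [ 1.2 -0.9  0.4] q7 -20
```

```bash
python3 -m handwheel '[{"xyz":[0,0,0],"spin":0,"jaw":1},{"xyz":[0,0,0],"spin":0,"jaw":1},{"xyz":[0,0,0],"spin":0,"jaw":1},{"xyz":[0,0,0],"spin":0,"jaw":1},{"xyz":[0,0,0],"spin":0,"jaw":1},{"xyz":[0,0,-0.5],"spin":0,"jaw":1},{"xyz":[0,0,-0.5],"spin":0,"jaw":1},{"xyz":[0,0,-0.4],"spin":0,"jaw":1},{"xyz":[0,0,0],"spin":0,"jaw":1}]' 80
python3 plan.py .564 -.3288 .073 -1.45 .564 -.3288 .0345 -1.45
```

```text
time: 15.05
eef_pos: [0.5526, -0.1117, 0.073]
ee_rot: [[-0.041, 0.999, 0.003], [0.999, 0.041, -0.001], [-0.001, 0.003, -1.0]]
contact_force: [-0.3, 0.1, -2.9]
gripper_width: 0.0524
grip_force: 85.3
t15.1 at [ 552.6 -111.7   73. ] yaw 2.3 w 52.4 F [-0.3  0.1 -2.9] q7 -16
-> 0.564 -0.3288 0.073 yaw -1.5 spin 0.47 xyz -5.42 0.42 0.00
-> 0.564 -0.3288 0.0345 yaw -1.5 spin 0.00 xyz 0.00 0.00 0.96
```

```bash
python3 -m handwheel '[{"xyz":[0,0,0],"spin":0.47,"jaw":1},{"xyz":[-0.6,0.1,0],"spin":0,"jaw":1},{"xyz":[-0.7,0.1,0],"spin":0,"jaw":1},{"xyz":[-0.7,0.1,0],"spin":0,"jaw":1},{"xyz":[-0.7,0.12,0],"spin":0,"jaw":1},{"xyz":[-0.7,0,0],"spin":0,"jaw":1},{"xyz":[-0.7,0,0],"spin":0,"jaw":1},{"xyz":[-0.7,0,0],"spin":0,"jaw":1},{"xyz":[-0.7,0,0],"spin":0,"jaw":1},{"xyz":[0,0,0],"spin":0,"jaw":1},{"xyz":[0,0,0],"spin":0,"jaw":1}]'
python3 - <<'E'
from m import *
from plan import plan
plan((.5639,-.3326,.034,-1.45))
c=cam('wrist');save(c,'w5')
E
```

```text
time: 16.15
eef_pos: [0.5623, -0.3319, 0.07]
ee_rot: [[0.025, 1.0, -0.001], [1.0, -0.025, 0.001], [0.001, -0.001, -1.0]]
contact_force: [-0.3, 0.4, -2.8]
gripper_width: 0.052
grip_force: 85.2
t16.1 at [ 562.3 -331.9   70. ] yaw -1.5 w 52.0 F [-0.3  0.4 -2.8] q7 2
-> 0.5639 -0.3326 0.034 yaw -1.5 spin -0.00 xyz -0.02 0.04 0.90
```

View pics/w5.png

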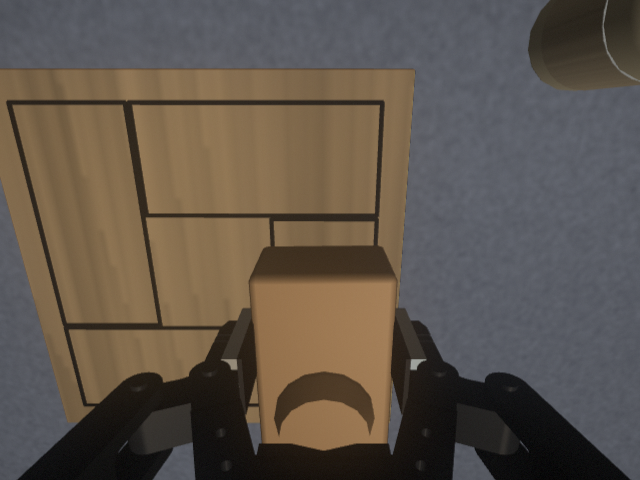

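The core is level in the grip above place B. The pinwheel's fettling-side corners are at (10,102) and (382,102), so I'll check the slab pose from these.

```bash
python3 - <<'E'
from m import *
c=cam('wrist')
w=world(c,[10,382,147,272,64,130,378],[102,102,215,216,325,102,216],.018)[:,:2]*1000
a=np.radians(-1.45);R=np.array([[np.cos(a),-np.sin(a)],[np.sin(a),np.cos(a)]])
print(((w-[500,-328.5])@R).round(1).tolist())
q=world(c,[250,396],[280,280],.0903)*1000; print('core rear top edge at h',q.round(1).tolist())
E
python3 -m handwheel '[{"xyz":[0,0.04,0.3],"spin":0,"jaw":1},{"xyz":[0,0,0.3],"spin":0,"jaw":1},{"xyz":[0,0,0.15],"spin":0,"jaw":1},{"xyz":[0,0,0],"spin":0,"jaw":1}]'
```

```text
[[-90.3, 90.0], [89.9, 90.2], [-32.3, 33.8], [34.2, 33.4], [-91.4, -33.1], [-32.1, 90.1], [90.7, 33.5]]
core rear top edge at h [[536.4, -300.9, 90.3], [588.2, -302.1, 90.3]]
time: 16.65
eef_pos: [0.5641, -0.3306, 0.0397]
ee_rot: [[0.023, 1.0, -0.002], [1.0, -0.023, 0.001], [0.001, -0.002, -1.0]]
contact_force: [0.4, -0.4, -3.8]
gripper_width: 0.0523
grip_force: 85.2
```

```bash
python3 -m handwheel '[{"xyz":[0,0,0.06],"spin":0,"jaw":1},{"xyz":[0,0,0.06],"spin":0,"jaw":1},{"xyz":[0,0,0],"spin":0,"jaw":1}]'
python3 -m handwheel '[{"xyz":[0,0,0.02],"spin":0,"jaw":1},{"xyz":[0,0,0],"spin":0,"jaw":0.1},{"xyz":[0,0,0],"spin":0,"jaw":0.1},{"xyz":[0,0,0],"spin":0,"jaw":0.1},{"xyz":[0,0,-0.5],"spin":0,"jaw":0.1},{"xyz":[0,0,-1],"spin":0,"jaw":0},{"xyz":[0,0,-1],"spin":0,"jaw":0},{"xyz":[1,0,-0.3],"spin":0,"jaw":0},{"xyz":[1,0,0],"spin":0,"jaw":0},{"xyz":[0,0,0],"spin":0,"jaw":0}]'
python3 - <<'E'
from m import *
from plan import plan
plan()
show([q for q in cores(cam('top')) if abs(q[0]-500)<200 and q[1]>-500])
E
```

```text
time: 16.95
eef_pos: [0.5647, -0.3313, 0.0364]
ee_rot: [[0.024, 1.0, -0.0], [1.0, -0.024, 0.0], [0.0, -0.0, -1.0]]
contact_force: [-0.3, -0.3, -3.3]
gripper_width: 0.0521
grip_force: 85.2
time: 17.95
eef_pos: [0.5677, -0.2455, 0.1491]
ee_rot: [[0.017, 1.0, 0.002], [1.0, -0.017, 0.001], [0.001, 0.002, -1.0]]
contact_force: [-0.1, 0.2, 1.0]
gripper_width: 0.0855
grip_force: 0.0
t17.9 at [ 567.7 -245.5  149.1] yaw -1.0 w 85.5 F [-0.1  0.2  1. ] q7 -2
core x592.1 y389.8  120x55 yaw -6.9 z35.6 px [197. 202.]
core x425.7 y304.7  119x55 yaw -16.4 z35.8 px [232. 268.]
core x416.2 y396.3  119x55 yaw 17.6 z35.9 px [195. 273.]
```

```bash
python3 -m handwheel '[{"xyz":[0,0,0],"spin":0.9,"jaw":0},{"xyz":[0,0,0],"spin":1,"jaw":0},{"xyz":[0,0,0],"spin":1,"jaw":0},{"xyz":[0,0,0],"spin":1,"jaw":0},{"xyz":[0,0,0],"spin":1,"jaw":0},{"xyz":[0,0,0],"spin":1,"jaw":0},{"xyz":[0,0,0],"spin":1,"jaw":0},{"xyz":[0,0,0],"spin":1,"jaw":0},{"xyz":[0,0,0],"spin":1,"jaw":0},{"xyz":[0,0,0],"spin":0,"jaw":0}]'
python3 plan.py .4496 .4068 .14 -72.4
```

```text
time: 19.0
eef_pos: [0.5666, -0.252, 0.1477]
ee_rot: [[0.955, 0.297, -0.0], [0.297, -0.955, -0.0], [-0.0, 0.0, -1.0]]
contact_force: [0.3, 0.4, 0.2]
gripper_width: 0.0857
grip_force: 0.0
t19.0 at [ 566.6 -252.   147.7] yaw -72.7 w 85.7 F [0.3 0.4 0.2] q7 -66
-> 0.4496 0.4068 0.14 yaw -72.4 spin -0.04 xyz 2.19 -16.58 0.19
```

```bash
python3 -m handwheel '[{"xyz":[0.13,-0.9,0],"spin":0,"jaw":0},{"xyz":[0.13,-0.9,0],"spin":0,"jaw":0},{"xyz":[0.13,-0.9,0],"spin":0,"jaw":0},{"xyz":[0.13,-0.9,0],"spin":0,"jaw":0},{"xyz":[0.13,-0.9,0],"spin":0,"jaw":0},{"xyz":[0.13,-0.9,0],"spin":0,"jaw":0},{"xyz":[0.13,-0.9,0],"spin":0,"jaw":0},{"xyz":[0.13,-0.9,0],"spin":0,"jaw":0},{"xyz":[0.13,-0.9,0],"spin":0,"jaw":0},{"xyz":[0.13,-0.9,0],"spin":0,"jaw":0}]'
python3 -m handwheel '[{"xyz":[0.13,-0.9,0],"spin":0,"jaw":0},{"xyz":[0.13,-0.9,0],"spin":0,"jaw":0},{"xyz":[0.13,-0.9,0],"spin":0,"jaw":0},{"xyz":[0.13,-0.9,0],"spin":0,"jaw":0},{"xyz":[0.13,-0.9,0],"spin":0,"jaw":0},{"xyz":[0.13,-0.9,0],"spin":0,"jaw":0},{"xyz":[0.13,-0.9,0],"spin":0,"jaw":0},{"xyz":[0,-0.9,0],"spin":0,"jaw":0},{"xyz":[0,-0.38,0],"spin":0,"jaw":0},{"xyz":[0,0,0],"spin":0,"jaw":0},{"xyz":[0,0,0],"spin":0,"jaw":0}]'
python3 - <<'E'
from m import *
from plan import plan
plan((.4496,.4068,.016,-72.4))
c=cam('wrist');save(c,'w6')
show([q for q in cores(cam('top')) if abs(q[0]-500)<200 and q[1]>-500])
show(cores(c))
E
```

```text
time: 20.0
eef_pos: [0.5083, 0.1086, 0.1479]
ee_rot: [[0.953, 0.304, 0.0], [0.304, -0.953, -0.0], [0.0, 0.0, -1.0]]
contact_force: [0.8, -0.6, -0.2]
gripper_width: 0.0852
grip_force: 0.0
time: 21.1
eef_pos: [0.4527, 0.407, 0.1475]
ee_rot: [[0.953, 0.302, -0.0], [0.302, -0.953, -0.001], [-0.0, 0.001, -1.0]]
contact_force: [1.0, -0.2, 0.2]
gripper_width: 0.0859
grip_force: 0.0
t21.1 at [452.7 407.  147.5] yaw -72.5 w 85.9 F [ 1.  -0.2  0.2] q7 -137
-> 0.4496 0.4068 0.016 yaw -72.4 spin -0.01 xyz -0.08 -0.02 3.29
core x592.3 y389.8  120x55 yaw -7.7 z35.7 px [197. 202.]
core x563.9 y-359.8  129x57 yaw 88.6 z52.7 px [501. 205.]
core x578.9 y392.4  93x54 yaw -7.3 z36.2 px [409.  64.]
core x417.1 y397.0  120x53 yaw 17.8 z36.4 px [323. 280.]
core x427.1 y307.6  119x58 yaw -16.4 z36.3 px [443. 300.]
core x274.7 y362.5  63x48 yaw -36.0 z35.9 px [316. 432.]
```

View pics/w6.png

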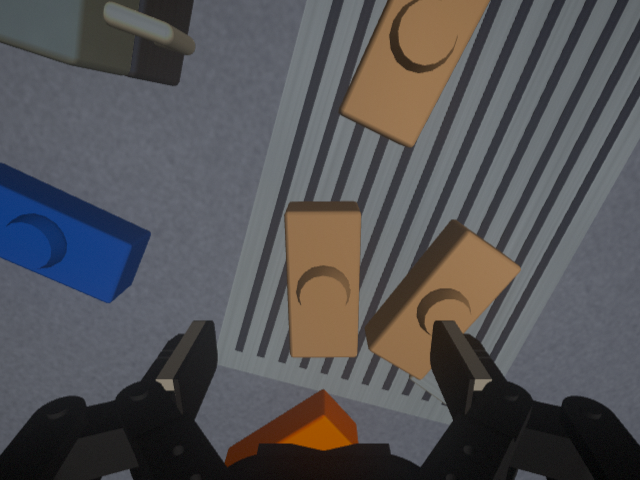

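Two cores are near the gripper. The target is at px (323,280), yaw 17.8; the other, at (443,300), clears the finger by 30 mm.

```bash
python3 -m handwheel '[{"xyz":[-0.04,-0.02,0.8],"spin":0,"jaw":0},{"xyz":[0,0,0.8],"spin":0,"jaw":0},{"xyz":[0,0,0.8],"spin":0,"jaw":0},{"xyz":[0,0,0.8],"spin":0,"jaw":0},{"xyz":[0,0,0.07],"spin":0,"jaw":0},{"xyz":[0,0,0],"spin":0,"jaw":1},{"xyz":[0,0,0],"spin":0,"jaw":1},{"xyz":[0,0,0],"spin":0,"jaw":1},{"xyz":[0,0,0],"spin":0,"jaw":1},{"xyz":[0,0,0],"spin":0,"jaw":1},{"xyz":[0,0,0],"spin":0,"jaw":1}]' 80
python3 plan.py
python3 -m handwheel '[{"xyz":[0,0,-0.5],"spin":0,"jaw":1},{"xyz":[0,0,-0.6],"spin":0,"jaw":1},{"xyz":[0,0,-0.5],"spin":-0.4,"jaw":1},{"xyz":[0,0,0],"spin":-1,"jaw":1},{"xyz":[0,0,0],"spin":-1,"jaw":1},{"xyz":[0,0,0],"spin":-1,"jaw":1},{"xyz":[0,0,0],"spin":-1,"jaw":1},{"xyz":[0,0,0],"spin":-1,"jaw":1},{"xyz":[0,0,0],"spin":-1,"jaw":1},{"xyz":[0,0,0],"spin":-1,"jaw":1},{"xyz":[0,0,0],"spin":-1,"jaw":1},{"xyz":[0,0,0],"spin":-1,"jaw":1}]' 
python3 plan.py .5396 .157 .08 2.4
```

```text
time: 22.3
eef_pos: [0.4515, 0.4087, 0.0193]
ee_rot: [[0.954, 0.3, 0.003], [0.299, -0.954, 0.001], [0.003, -0.001, -1.0]]
contact_force: [-1.6, -2.2, 10.4]
gripper_width: 0.0519
grip_force: 83.8
t22.3 at [451.5 408.7  19.3] yaw -72.6 w 51.9 F [-1.6 -2.2 10.4] q7 -143
time: 23.5
eef_pos: [0.4511, 0.4081, 0.0824]
ee_rot: [[-0.051, 0.999, 0.002], [0.999, 0.051, 0.0], [0.0, 0.002, -1.0]]
contact_force: [0.6, -0.4, -3.2]
gripper_width: 0.0521
grip_force: 84.9
t23.5 at [451.1 408.1  82.4] yaw 2.9 w 52.1 F [ 0.6 -0.4 -3.2] q7 -75
-> 0.5396 0.157 0.08 yaw 2.4 spin 0.07 xyz -6.36 1.95 0.06
```

```bash
python3 -m handwheel '[{"xyz":[0,0.6,0],"spin":0.07,"jaw":1},{"xyz":[-0.4,0.7,0],"spin":0,"jaw":1},{"xyz":[-0.7,0.65,0],"spin":0,"jaw":1},{"xyz":[-0.8,0,0],"spin":0,"jaw":1},{"xyz":[-0.8,0,0],"spin":0,"jaw":1},{"xyz":[-0.8,0,0],"spin":0,"jaw":1},{"xyz":[-0.8,0,0],"spin":0,"jaw":1},{"xyz":[-0.8,0,0],"spin":0,"jaw":1},{"xyz":[-0.7,0,0],"spin":0,"jaw":1},{"xyz":[-0.4,0,0],"spin":0,"jaw":1},{"xyz":[-0.16,0,0],"spin":0,"jaw":1},{"xyz":[0,0,0],"spin":0,"jaw":1}]'
python3 plan.py .5396 .157 .021 2.4
python3 -m handwheel '[{"xyz":[0,0,0.6],"spin":0,"jaw":1},{"xyz":[0,0,0.6],"spin":0,"jaw":1},{"xyz":[0,0,0.2],"spin":0,"jaw":1},{"xyz":[0,0,0],"spin":0,"jaw":1}]'
python3 plan.py .5420 .087 .021 2.4 .5438 .045 .021 2.4
```

```text
time: 24.7
eef_pos: [0.5382, 0.1563, 0.0818]
ee_rot: [[-0.035, 0.999, 0.001], [0.999, 0.035, -0.0], [-0.0, 0.001, -1.0]]
contact_force: [-0.4, 1.1, -3.2]
gripper_width: 0.0518
grip_force: 85.1
t24.7 at [538.2 156.3  81.8] yaw 2.0 w 51.8 F [-0.4  1.1 -3.2] q7 -50
-> 0.5396 0.157 0.021 yaw 2.4 spin -0.05 xyz 0.02 0.04 1.52
time: 25.1
eef_pos: [0.537, 0.1581, 0.0245]
ee_rot: [[-0.038, 0.999, -0.001], [0.999, 0.038, 0.0], [0.0, -0.001, -1.0]]
contact_force: [0.3, -1.0, -3.0]
gripper_width: 0.0522
grip_force: 85.0
t25.1 at [537.  158.1  24.5] yaw 2.2 w 52.2 F [ 0.3 -1.  -3. ] q7 -54
-> 0.542 0.087 0.021 yaw 2.4 spin -0.03 xyz -1.78 0.05 0.09
-> 0.5438 0.045 0.021 yaw 2.4 spin 0.00 xyz -1.05 0.00 -0.00
```

```bash
python3 -m handwheel '[{"xyz":[0,0.06,0.09],"spin":-0.02,"jaw":1},{"xyz":[-0.3,0,0],"spin":0,"jaw":1},{"xyz":[-0.4,0,0],"spin":0,"jaw":1},{"xyz":[-0.3,0,0],"spin":0,"jaw":1},{"xyz":[-0.25,0,0],"spin":0,"jaw":1},{"xyz":[-0.25,0,0],"spin":0,"jaw":1},{"xyz":[-0.28,0,0],"spin":0,"jaw":1},{"xyz":[0,0,0],"spin":0,"jaw":1}]'
python3 plan.py .5438 .045 .020 2.4
python3 -m handwheel '[{"xyz":[-0.25,0,0],"spin":0,"jaw":1},{"xyz":[-0.25,0,0],"spin":0,"jaw":1},{"xyz":[-0.25,0,0],"spin":0,"jaw":1},{"xyz":[-0.25,0,0],"spin":0,"jaw":1},{"xyz":[0,0,0],"spin":0,"jaw":1}]'
python3 plan.py .5438 .045 .020 2.4
```

```text
time: 25.9
eef_pos: [0.543, 0.0843, 0.0213]
ee_rot: [[-0.037, 0.999, -0.0], [0.999, 0.037, -0.0], [-0.0, -0.0, -1.0]]
contact_force: [0.5, 1.1, -5.5]
gripper_width: 0.052
grip_force: 84.9
t25.9 at [543.   84.3  21.3] yaw 2.1 w 52.0 F [ 0.5  1.1 -5.5] q7 -47
-> 0.5438 0.045 0.02 yaw 2.4 spin -0.03 xyz -0.98 -0.02 0.03
time: 26.4
eef_pos: [0.5443, 0.0438, 0.021]
ee_rot: [[-0.037, 0.999, -0.001], [0.999, 0.037, -0.001], [-0.001, -0.001, -1.0]]
contact_force: [0.7, -2.4, -7.5]
gripper_width: 0.052
grip_force: 84.8
t26.4 at [544.3  43.8  21. ] yaw 2.1 w 52.0 F [ 0.7 -2.4 -7.5] q7 -43
-> 0.5438 0.045 0.02 yaw 2.4 spin -0.04 xyz 0.03 -0.01 0.03
```

```bash
python3 -m handwheel '[{"xyz":[0,0,0.03],"spin":0,"jaw":0},{"xyz":[0,0,0],"spin":0,"jaw":0},{"xyz":[0,0,0],"spin":0,"jaw":0},{"xyz":[0,0,0],"spin":-0.03,"jaw":0},{"xyz":[0.7,0,0],"spin":0,"jaw":0},{"xyz":[0.8,0,0],"spin":0,"jaw":0.3},{"xyz":[0,0,0],"spin":0,"jaw":1},{"xyz":[0,0,0],"spin":0,"jaw":1},{"xyz":[0,0,0],"spin":0,"jaw":1},{"xyz":[0,0,0],"spin":0,"jaw":1}]'
python3 plan.py .5444 .041 .02 2.4
python3 -m handwheel '[{"xyz":[-0.4,0,0],"spin":0,"jaw":1},{"xyz":[-0.3,0,0],"spin":0,"jaw":1},{"xyz":[-0.3,0,0],"spin":0,"jaw":1},{"xyz":[-0.3,0,0],"spin":0,"jaw":1},{"xyz":[-0.15,0,0],"spin":0,"jaw":1},{"xyz":[-0.1,0,0],"spin":0,"jaw":1},{"xyz":[0,0,0],"spin":0,"jaw":1}]' 
python3 plan.py .5445 .041 .02 2.4
```

```text
time: 27.4
eef_pos: [0.5419, 0.1049, 0.0201]
ee_rot: [[-0.042, 0.999, -0.0], [0.999, 0.042, -0.0], [-0.0, -0.0, -1.0]]
contact_force: [0.3, -0.3, -0.5]
gripper_width: 0.0124
grip_force: 0.0
t27.4 at [541.9 104.9  20.1] yaw 2.4 w 12.4 F [ 0.3 -0.3 -0.5] q7 -49
-> 0.5444 0.041 0.02 yaw 2.4 spin 0.00 xyz -1.60 -0.00 0.00
time: 28.1
eef_pos: [0.5445, 0.043, 0.0201]
ee_rot: [[-0.042, 0.999, -0.0], [0.999, 0.042, -0.001], [-0.001, -0.0, -1.0]]
contact_force: [0.3, -0.4, -0.7]
gripper_width: 0.0001
grip_force: 0.0
t28.1 at [544.5  43.   20.1] yaw 2.4 w 0.1 F [ 0.3 -0.4 -0.7] q7 -43
-> 0.5445 0.041 0.02 yaw 2.4 spin 0.00 xyz -0.05 -0.00 0.00
```

Same again: over the screen, grip the front end and pull.

```bash
python3 -m handwheel '[{"xyz":[0.2,0,-0.6],"spin":0,"jaw":1},{"xyz":[0,0,-1],"spin":0,"jaw":1},{"xyz":[0,0,-1],"spin":0,"jaw":0.5},{"xyz":[-0.2,0,-0.4],"spin":0,"jaw":0},{"xyz":[-0.8,0,0],"spin":0,"jaw":0},{"xyz":[-0.8,0,0],"spin":0,"jaw":0},{"xyz":[-0.8,0,0],"spin":0,"jaw":0},{"xyz":[-0.58,0,0],"spin":0,"jaw":0},{"xyz":[0,0,0],"spin":0,"jaw":0},{"xyz":[0,0,0],"spin":0,"jaw":0}]' 
python3 - <<'E'
from m import *
from plan import plan
plan((.5495,-.075,.012,2.4))
c=cam('wrist');save(c,'w7'); print([q[:5] for q in cores(c) if -200<q[1]<50])
P=heights(c); hsv=cv2.cvtColor(c['color'],cv2.COLOR_RGB2HSV)
m=(hsv[...,0]<18)&(hsv[...,1]>80)&(abs(P[...,0]-.548)<.05)&(P[...,1]<-.04)&(P[...,1]>-.15)&(abs(P[...,2]-.036)<.006)
p=P[m]*1000;print(m.sum(),p.min(0),p.max(0))
E
```

```text
time: 29.1
eef_pos: [0.5495, -0.0752, 0.1401]
ee_rot: [[-0.042, 0.999, -0.0], [0.999, 0.042, -0.0], [-0.0, -0.0, -1.0]]
contact_force: [-0.7, 1.2, 0.3]
gripper_width: 0.0855
grip_force: 0.0
t29.1 at [549.5 -75.2 140.1] yaw 2.4 w 85.5 F [-0.7  1.2  0.3] q7 -21
-> 0.5495 -0.075 0.012 yaw 2.4 spin 0.00 xyz 0.01 0.00 3.20
[(705.9571533203125, -69.96208190917969, 47.5821533203125, 44.78992462158203, 65.43363189697266), (548.0546264648438, -71.73867797851562, 53.039642333984375, 28.971452713012695, 2.4720561504364014), (354.23931884765625, -140.02780151367188, 51.83491897583008, 49.223358154296875, 35.465850830078125)]
2995 [521.6402672  -87.30915162  32.9480022 ] [575.06485882 -56.53287105  38.40562539]
```

```bash
python3 -m handwheel '[{"xyz":[0,0,0.8],"spin":0,"jaw":0},{"xyz":[0,0,0.8],"spin":0,"jaw":0},{"xyz":[0,0,0.8],"spin":0,"jaw":0},{"xyz":[0,0,0.78],"spin":0,"jaw":0},{"xyz":[0,0,0],"spin":0,"jaw":1},{"xyz":[0,0,0],"spin":0,"jaw":1},{"xyz":[0,0,0],"spin":0,"jaw":1},{"xyz":[0,0,0],"spin":0,"jaw":1},{"xyz":[0,0,0],"spin":0,"jaw":1}]'
python3 -m handwheel '[{"xyz":[-0.2,0,0],"spin":0,"jaw":1},{"xyz":[-0.3,0,0],"spin":0,"jaw":1},{"xyz":[-0.4,0,0],"spin":0,"jaw":1},{"xyz":[-0.4,0,0],"spin":0,"jaw":1},{"xyz":[-0.4,0,0],"spin":0,"jaw":1},{"xyz":[-0.4,0,0],"spin":0,"jaw":1},{"xyz":[-0.4,0,0],"spin":0,"jaw":1},{"xyz":[-0.25,0,0],"spin":0,"jaw":1},{"xyz":[0,0,0],"spin":0,"jaw":1},{"xyz":[0,0,0],"spin":0,"jaw":1}]'
python3 - <<'E'
from m import *
from plan import plan
plan()
c=cam('wrist');show(cores(c))
E
```

```text
time: 30.05
eef_pos: [0.5504, -0.0744, 0.0146]
ee_rot: [[-0.044, 0.999, 0.002], [0.999, 0.044, 0.0], [0.0, 0.002, -1.0]]
contact_force: [-2.9, 5.0, 10.3]
gripper_width: 0.0523
grip_force: 85.6
time: 31.05
eef_pos: [0.5556, -0.1867, 0.0147]
ee_rot: [[-0.042, 0.999, 0.003], [0.999, 0.042, -0.002], [-0.002, 0.003, -1.0]]
contact_force: [1.3, -5.6, 5.1]
gripper_width: 0.0525
grip_force: 85.2
t31.1 at [ 555.6 -186.7   14.7] yaw 2.4 w 52.5 F [ 1.3 -5.6  5.1] q7 -18
core x551.3 y-141.3  123x56 yaw 89.7 z36.3 px [316. 184.]
```

```bash
python3 -m handwheel '[{"xyz":[0,0,0],"spin":0,"jaw":0},{"xyz":[0,0,0],"spin":0,"jaw":0},{"xyz":[0,0,0],"spin":0,"jaw":0},{"xyz":[0.47,0,0],"spin":0,"jaw":0},{"xyz":[0.47,0,0],"spin":0,"jaw":0},{"xyz":[0.47,0,0],"spin":0,"jaw":0},{"xyz":[0.47,0,0],"spin":0,"jaw":0},{"xyz":[0,0,-0.05],"spin":0,"jaw":0},{"xyz":[0,0,0],"spin":0,"jaw":0},{"xyz":[0,0,0],"spin":0,"jaw":1}]'
python3 plan.py
python3 -m handwheel '[{"xyz":[0,0,0],"spin":0,"jaw":1},{"xyz":[0,0,0],"spin":0,"jaw":1},{"xyz":[0,0,0],"spin":0,"jaw":1},{"xyz":[0,0,0],"spin":0,"jaw":1},{"xyz":[0,0,0],"spin":0,"jaw":1},{"xyz":[0,0,-0.5],"spin":0,"jaw":1},{"xyz":[0,0,-0.6],"spin":0,"jaw":1},{"xyz":[0,0,-0.6],"spin":0,"jaw":1},{"xyz":[0,0,-0.3],"spin":0,"jaw":1},{"xyz":[0,0,0],"spin":0,"jaw":1}]'
python3 plan.py .4954 -.3924 .085 -91.45
python3 -m handwheel '[{"xyz":[0,0,0],"spin":0.5,"jaw":1},{"xyz":[0,0,0],"spin":1,"jaw":1},{"xyz":[0,0,0],"spin":1,"jaw":1},{"xyz":[0,0,0],"spin":1,"jaw":1},{"xyz":[0,0,0],"spin":1,"jaw":1},{"xyz":[0,0,0],"spin":1,"jaw":1},{"xyz":[0,0,0],"spin":1,"jaw":1},{"xyz":[0,0,0],"spin":1,"jaw":1},{"xyz":[0,0,0],"spin":1,"jaw":1},{"xyz":[0,0,0],"spin":1,"jaw":1},{"xyz":[0,0,0],"spin":1,"jaw":1},{"xyz":[0,0,0],"spin":1,"jaw":1}]'
python3 plan.py .4954 -.3924 .085 -91.45
```

```text
time: 32.1
eef_pos: [0.5512, -0.1107, 0.015]
ee_rot: [[-0.042, 0.999, 0.0], [0.999, 0.042, -0.0], [-0.0, 0.0, -1.0]]
contact_force: [-0.3, -0.3, 0.2]
gripper_width: 0.0733
grip_force: 0.0
t32.1 at [ 551.2 -110.7   15. ] yaw 2.4 w 73.3 F [-0.3 -0.3  0.2] q7 -26
time: 33.1
eef_pos: [0.5517, -0.1105, 0.0959]
ee_rot: [[-0.042, 0.999, 0.002], [0.999, 0.042, -0.001], [-0.001, 0.002, -1.0]]
contact_force: [0.0, -0.1, -3.5]
gripper_width: 0.0522
grip_force: 85.5
t33.1 at [ 551.7 -110.5   95.9] yaw 2.4 w 52.2 F [ 0.  -0.1 -3.5] q7 -21
-> 0.4954 -0.3924 0.085 yaw 88.5 spin -10.77 xyz 1.23 -7.08 0.27
time: 34.3
eef_pos: [0.5503, -0.1102, 0.0934]
ee_rot: [[1.0, 0.002, -0.002], [0.002, -1.0, -0.0], [-0.002, -0.0, -1.0]]
contact_force: [-0.1, -0.1, -5.3]
gripper_width: 0.0521
grip_force: 85.4
t34.3 at [ 550.3 -110.2   93.4] yaw -89.9 w 52.1 F [-0.1 -0.1 -5.3] q7 -101
-> 0.4954 -0.3924 0.085 yaw -91.5 spin 0.20 xyz -1.19 7.09 0.21
```

```bash
python3 -m handwheel '[{"xyz":[-0.6,0,0],"spin":0.2,"jaw":1},{"xyz":[-0.59,0.3,0],"spin":0,"jaw":1},{"xyz":[0,0.7,0],"spin":0,"jaw":1},{"xyz":[0,0.8,0],"spin":0,"jaw":1},{"xyz":[0,0.8,0],"spin":0,"jaw":1},{"xyz":[0,0.8,0],"spin":0,"jaw":1},{"xyz":[0,0.8,0],"spin":0,"jaw":1},{"xyz":[0,0.8,0],"spin":0,"jaw":1},{"xyz":[0,0.8,0],"spin":0,"jaw":1},{"xyz":[0,0.8,0],"spin":0,"jaw":1},{"xyz":[0,0.5,0],"spin":0,"jaw":1},{"xyz":[0,0,0],"spin":0,"jaw":1}]'
python3 - <<'E'
from m import *
from plan import plan
plan((.4954,-.3924,.035,-91.45))
c=cam('wrist');save(c,'w8')
E
```

```text
time: 35.5
eef_pos: [0.4965, -0.3965, 0.0934]
ee_rot: [[1.0, -0.023, -0.002], [-0.023, -1.0, -0.0], [-0.002, 0.0, -1.0]]
contact_force: [-1.0, -0.7, -4.4]
gripper_width: 0.0524
grip_force: 85.3
t35.5 at [ 496.5 -396.5   93.4] yaw -91.3 w 52.4 F [-1.  -0.7 -4.4] q7 -73
-> 0.4954 -0.3924 0.035 yaw -91.5 spin 0.01 xyz -0.03 -0.10 1.46
```

View pics/w8.png

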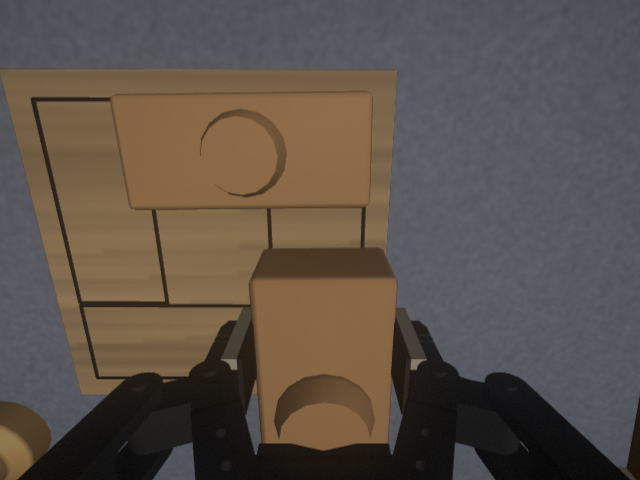

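Core B is down flat on its place. I'll get its pose from its top corners: (112,95), (372,92), (370,207) and (131,209).

```bash
python3 - <<'E'
from m import *
c=cam('wrist')
w=world(c,[112,372,370,131],[95,92,207,209],.054)[:,:2]*1000
a=np.radians(-1.45);R=np.array([[np.cos(a),-np.sin(a)],[np.sin(a),np.cos(a)]])
q=(w-[500,-328.5])@R; print(q.round(1).tolist(),q.mean(0))
w=world(c,[33,153,270],[99,210,209],.018)[:,:2]*1000; print(((w-[500,-328.5])@R).round(1).tolist())
w=world(c,[250,396],[280,280],.113)*1000;print(w.round(1).tolist())
E
python3 -m handwheel '[{"xyz":[-0.02,-0.1,0.5],"spin":0,"jaw":1},{"xyz":[0,0,0.5],"spin":0,"jaw":1},{"xyz":[0,0,0.25],"spin":0,"jaw":1},{"xyz":[0,0,0],"spin":0,"jaw":1}]'
python3 plan.py .4954 -.3924 .035 -91.45
```

```text
[[90.1, 30.0], [91.8, -86.7], [39.2, -88.1], [37.7, 30.0]] [ 64.68122998 -28.69947624]
[[89.5, 91.8], [28.4, 35.8], [29.3, -33.5]]
[[525.2, -368.2, 113.0], [524.1, -420.3, 113.0]]
time: 36.0
eef_pos: [0.4968, -0.3881, 0.0435]
ee_rot: [[1.0, -0.018, -0.002], [-0.018, -1.0, 0.002], [-0.002, -0.002, -1.0]]
contact_force: [0.0, -0.6, -3.7]
gripper_width: 0.0521
grip_force: 85.2
t36.0 at [ 496.8 -388.1   43.5] yaw -91.0 w 52.1 F [ 0.  -0.6 -3.7] q7 -75
-> 0.4954 -0.3924 0.035 yaw -91.5 spin 0.05 xyz -0.03 0.11 0.21
```

```bash
python3 -m handwheel '[{"xyz":[-0.03,0.05,0.1],"spin":0,"jaw":1},{"xyz":[0,0,0],"spin":0,"jaw":1},{"xyz":[0,0,0],"spin":0,"jaw":1}]'
python3 plan.py .4954 -.3924 .034 -91.45
python3 -m handwheel '[{"xyz":[0,0,0],"spin":0.03,"jaw":1}]'
python3 plan.py .4954 -.3924 .034 -91.45
```

```text
time: 36.3
eef_pos: [0.4963, -0.3918, 0.0416]
ee_rot: [[1.0, -0.02, 0.001], [-0.02, -1.0, -0.001], [0.001, 0.001, -1.0]]
contact_force: [0.0, 1.0, -3.2]
gripper_width: 0.052
grip_force: 85.2
t36.3 at [ 496.3 -391.8   41.6] yaw -91.1 w 52.0 F [ 0.   1.  -3.2] q7 -75
-> 0.4954 -0.3924 0.034 yaw -91.5 spin 0.04 xyz -0.02 0.02 0.19
time: 36.4
eef_pos: [0.4963, -0.3917, 0.0415]
ee_rot: [[1.0, -0.024, 0.001], [-0.024, -1.0, -0.0], [0.001, 0.0, -1.0]]
contact_force: [-0.1, -0.4, -3.0]
gripper_width: 0.0523
grip_force: 85.2
t36.4 at [ 496.3 -391.7   41.5] yaw -91.4 w 52.3 F [-0.1 -0.4 -3. ] q7 -75
-> 0.4954 -0.3924 0.034 yaw -91.5 spin 0.01 xyz -0.02 0.02 0.19
```

```bash
python3 -m handwheel '[{"xyz":[-0.02,0.02,0.1],"spin":0,"jaw":1},{"xyz":[0,0,0.06],"spin":0,"jaw":1},{"xyz":[0,0,0.03],"spin":0,"jaw":1},{"xyz":[0,0,0],"spin":0,"jaw":1}]'
python3 -m handwheel '[{"xyz":[0,0,0],"spin":0,"jaw":0.1},{"xyz":[0,0,0],"spin":0,"jaw":0.1},{"xyz":[0,0,0],"spin":0,"jaw":0.1},{"xyz":[0,0,-0.5],"spin":0,"jaw":0.1},{"xyz":[0,0,-1],"spin":0,"jaw":0},{"xyz":[0,0,-1],"spin":0,"jaw":0},{"xyz":[0,0,-0.3],"spin":-0.8,"jaw":0},{"xyz":[0,0,0],"spin":-1,"jaw":0},{"xyz":[0,0,0],"spin":-1,"jaw":0},{"xyz":[0,0,0],"spin":-1,"jaw":0},{"xyz":[0,0,0],"spin":-1,"jaw":0},{"xyz":[0,0,0],"spin":-1,"jaw":0}]'
python3 -m handwheel '[{"xyz":[0,0,0],"spin":-1,"jaw":0},{"xyz":[0,0,0],"spin":-1,"jaw":0},{"xyz":[0,0,0],"spin":-1,"jaw":0},{"xyz":[0,0,0],"spin":-1,"jaw":0},{"xyz":[0,0,0],"spin":-1,"jaw":0},{"xyz":[0,0,0],"spin":-1,"jaw":0},{"xyz":[0,0,0],"spin":0,"jaw":0}]'
python3 - <<'E'
from m import *
from plan import plan
plan((.5373,.397,.14,83.1))
show([q for q in cores(cam('top')) if abs(q[0]-500)<200 and q[1]>-500])
E
```

```text
time: 36.8
eef_pos: [0.495, -0.3923, 0.0334]
ee_rot: [[1.0, -0.024, -0.0], [-0.024, -1.0, 0.0], [-0.0, 0.0, -1.0]]
contact_force: [-2.6, 0.4, 2.1]
gripper_width: 0.0524
grip_force: 85.8
time: 38.0
eef_pos: [0.4953, -0.3923, 0.1454]
ee_rot: [[0.703, 0.712, 0.0], [0.712, -0.703, -0.0], [0.0, 0.0, -1.0]]
contact_force: [-0.2, -0.8, 0.0]
gripper_width: 0.0855
grip_force: 0.0
time: 38.7
eef_pos: [0.4951, -0.3924, 0.1451]
ee_rot: [[-0.055, 0.998, 0.0], [0.998, 0.055, 0.001], [0.001, 0.0, -1.0]]
contact_force: [0.5, -0.2, 0.9]
gripper_width: 0.0853
grip_force: 0.0
t38.7 at [ 495.1 -392.4  145.1] yaw 3.2 w 85.3 F [ 0.5 -0.2  0.9] q7 13
-> 0.5373 0.397 0.14 yaw 83.1 spin -9.99 xyz 1.32 19.72 0.13
core x592.1 y389.9  120x55 yaw -6.6 z35.7 px [197. 202.]
core x563.9 y-360.7  127x57 yaw 88.6 z52.8 px [501. 205.]
core x464.5 y-390.9  120x64 yaw -1.4 z52.4 px [516. 245.]
core x425.8 y305.1  119x55 yaw -16.0 z35.7 px [232. 268.]
```

```bash
python3 -m handwheel '[{"xyz":[0.9,0.12,0],"spin":0,"jaw":0},{"xyz":[0.9,0.12,0],"spin":0,"jaw":0},{"xyz":[0.9,0.12,0],"spin":0,"jaw":0},{"xyz":[0.9,0.12,0],"spin":0,"jaw":0},{"xyz":[0.9,0.12,0],"spin":0,"jaw":0},{"xyz":[0.9,0.12,0],"spin":0,"jaw":0},{"xyz":[0.9,0.12,0],"spin":0,"jaw":0},{"xyz":[0.9,0.12,0],"spin":0,"jaw":0},{"xyz":[0.9,0.12,0],"spin":0,"jaw":0},{"xyz":[0.9,0.12,0],"spin":0,"jaw":0},{"xyz":[0.9,0.12,0],"spin":0,"jaw":0},{"xyz":[0.9,0.12,0],"spin":0,"jaw":0}]'
python3 -m handwheel '[{"xyz":[0.9,0.12,0],"spin":0,"jaw":0},{"xyz":[0.9,0.12,0],"spin":0,"jaw":0},{"xyz":[0.9,0.12,0],"spin":0,"jaw":0},{"xyz":[0.9,0.12,0],"spin":0,"jaw":0},{"xyz":[0.9,0.12,0],"spin":0,"jaw":0},{"xyz":[0.9,0.12,0],"spin":0,"jaw":0},{"xyz":[0.9,0.12,0],"spin":0,"jaw":0},{"xyz":[0.9,0.12,0],"spin":0,"jaw":0},{"xyz":[0.9,0.12,0],"spin":0,"jaw":0},{"xyz":[0.6,0.12,0],"spin":0,"jaw":0},{"xyz":[0,0,0],"spin":0,"jaw":0}]'
python3 -m handwheel '[{"xyz":[0,0,0],"spin":-1,"jaw":0},{"xyz":[0,0,0],"spin":-1,"jaw":0},{"xyz":[0,0,0],"spin":-1,"jaw":0},{"xyz":[0,0,0],"spin":-1,"jaw":0},{"xyz":[0,0,0],"spin":-1,"jaw":0},{"xyz":[0,0,0],"spin":-1,"jaw":0},{"xyz":[0,0,0],"spin":-1,"jaw":0},{"xyz":[0,0,0],"spin":-1,"jaw":0},{"xyz":[0,0,0],"spin":-1,"jaw":0},{"xyz":[0,0,0],"spin":-1,"jaw":0},{"xyz":[0,0,0],"spin":0,"jaw":0}]'
python3 - <<'E'
from m import *
from plan import plan
plan((.5574,.3942,.016,83.0))
c=cam('wrist'); show(cores(c)); save(c,'w9')
E
```

```text
time: 39.95
eef_pos: [0.5298, 0.0436, 0.1455]
ee_rot: [[-0.048, 0.999, 0.0], [0.999, 0.048, -0.0], [-0.0, 0.0, -1.0]]
contact_force: [0.1, -1.0, -0.8]
gripper_width: 0.0855
grip_force: 0.0
time: 41.05
eef_pos: [0.558, 0.3964, 0.1454]
ee_rot: [[-0.052, 0.999, -0.001], [0.999, 0.052, 0.002], [0.002, -0.0, -1.0]]
contact_force: [-0.3, 0.1, 0.6]
gripper_width: 0.0854
grip_force: 0.0
time: 42.15
eef_pos: [0.5594, 0.3915, 0.145]
ee_rot: [[-0.993, 0.122, -0.0], [0.122, 0.993, -0.0], [0.0, -0.0, -1.0]]
contact_force: [0.3, -0.4, -0.0]
gripper_width: 0.0853
grip_force: 0.0
t42.1 at [559.4 391.5 145. ] yaw 83.0 w 85.3 F [ 0.3 -0.4 -0. ] q7 10
-> 0.5574 0.3942 0.016 yaw 83.0 spin -0.00 xyz 0.06 0.06 3.23
core x439.5 y303.0  90x56 yaw -16.4 z36.3 px [155.  74.]
core x590.3 y390.4  120x53 yaw -7.3 z36.1 px [326. 277.]
```

View pics/w9.png

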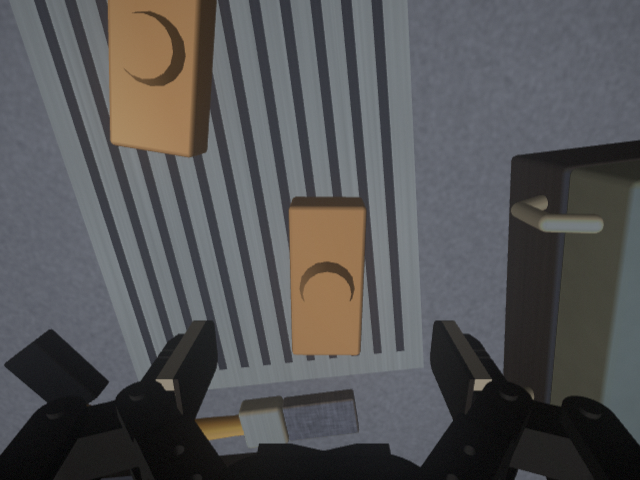

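```bash
python3 -m handwheel '[{"xyz":[0.03,0.02,0.8],"spin":0,"jaw":0},{"xyz":[0,0,0.8],"spin":0,"jaw":0},{"xyz":[0,0,0.8],"spin":0,"jaw":0},{"xyz":[0,0,0.8],"spin":0,"jaw":0},{"xyz":[0,0,0.03],"spin":0,"jaw":0},{"xyz":[0,0,0],"spin":0,"jaw":1},{"xyz":[0,0,0],"spin":0,"jaw":1},{"xyz":[0,0,0],"spin":0,"jaw":1},{"xyz":[0,0,0],"spin":0,"jaw":1},{"xyz":[0,0,0],"spin":0,"jaw":1},{"xyz":[0,0,0],"spin":0,"jaw":1}]' 80
python3 plan.py
python3 -m handwheel '[{"xyz":[0,0,-0.6],"spin":0,"jaw":1},{"xyz":[0,0,-0.6],"spin":0.08,"jaw":1},{"xyz":[0,0,-0.5],"spin":1,"jaw":1},{"xyz":[0,0,0],"spin":1,"jaw":1},{"xyz":[0,0,0],"spin":1,"jaw":1},{"xyz":[0,0,0],"spin":1,"jaw":1},{"xyz":[0,0,0],"spin":1,"jaw":1},{"xyz":[0,0,0],"spin":1,"jaw":1},{"xyz":[0,0,0],"spin":1,"jaw":1},{"xyz":[0,0,0],"spin":1,"jaw":1},{"xyz":[0,0,0],"spin":1,"jaw":1},{"xyz":[0,0,0],"spin":1,"jaw":1}]' 
python3 plan.py .5396 .157 .08 2.4
```

```text
time: 43.3
eef_pos: [0.559, 0.3941, 0.0188]
ee_rot: [[-0.992, 0.122, 0.002], [0.122, 0.992, 0.002], [-0.002, 0.002, -1.0]]
contact_force: [-1.7, -0.3, 8.8]
gripper_width: 0.0524
grip_force: 84.7
t43.3 at [559.  394.1  18.8] yaw 83.0 w 52.4 F [-1.7 -0.3  8.8] q7 5
time: 44.5
eef_pos: [0.5583, 0.394, 0.087]
ee_rot: [[-0.036, 0.999, 0.002], [0.999, 0.036, 0.002], [0.002, 0.002, -1.0]]
contact_force: [-0.8, 1.0, -4.7]
gripper_width: 0.0518
grip_force: 85.5
t44.5 at [558.3 394.   87. ] yaw 2.0 w 51.8 F [-0.8  1.  -4.7] q7 -65
-> 0.5396 0.157 0.08 yaw 2.4 spin -0.05 xyz -5.90 -0.72 0.18
```

```bash
python3 -m handwheel '[{"xyz":[-0.4,-0.1,0],"spin":-0.04,"jaw":1},{"xyz":[-0.7,-0.1,0],"spin":0,"jaw":1},{"xyz":[-0.8,-0.1,0],"spin":0,"jaw":1},{"xyz":[-0.8,-0.1,0],"spin":0,"jaw":1},{"xyz":[-0.8,-0.1,0],"spin":0,"jaw":1},{"xyz":[-0.8,-0.1,0],"spin":0,"jaw":1},{"xyz":[-0.8,-0.1,0],"spin":0,"jaw":1},{"xyz":[-0.6,0,0],"spin":0,"jaw":1},{"xyz":[-0.2,0,0],"spin":0,"jaw":1},{"xyz":[0,0,0],"spin":0,"jaw":1}]'
python3 plan.py .5396 .157 .020 2.4
python3 -m handwheel '[{"xyz":[0,0,0.6],"spin":0,"jaw":1},{"xyz":[0,0,0.6],"spin":0,"jaw":1},{"xyz":[0,0,0.4],"spin":0,"jaw":1},{"xyz":[0,0,0],"spin":0,"jaw":1},{"xyz":[0,0,0],"spin":0,"jaw":1}]'
python3 plan.py .5420 .087 .020 2.4 .5438 .045 .020 2.4
```

```text
time: 45.5
eef_pos: [0.5418, 0.1547, 0.0855]
ee_rot: [[-0.046, 0.999, 0.001], [0.999, 0.046, -0.0], [-0.001, 0.001, -1.0]]
contact_force: [-0.9, 0.5, -3.2]
gripper_width: 0.052
grip_force: 85.6
t45.5 at [541.8 154.7  85.5] yaw 2.7 w 52.0 F [-0.9  0.5 -3.2] q7 -48
-> 0.5396 0.157 0.02 yaw 2.4 spin 0.03 xyz 0.06 -0.05 1.64
time: 46.0
eef_pos: [0.5413, 0.1572, 0.0207]
ee_rot: [[-0.049, 0.999, -0.0], [0.999, 0.049, 0.001], [0.001, 0.0, -1.0]]
contact_force: [-0.4, 0.4, -4.0]
gripper_width: 0.0517
grip_force: 89.3
t46.0 at [541.3 157.2  20.7] yaw 2.8 w 51.7 F [-0.4  0.4 -4. ] q7 -52
-> 0.542 0.087 0.02 yaw 2.4 spin 0.05 xyz -1.75 -0.06 0.02
-> 0.5438 0.045 0.02 yaw 2.4 spin 0.00 xyz -1.05 0.00 -0.00
```

```bash
python3 -m handwheel '[{"xyz":[0,-0.05,0],"spin":0.05,"jaw":1},{"xyz":[-0.3,0,0],"spin":0,"jaw":1},{"xyz":[-0.4,0,0],"spin":0,"jaw":1},{"xyz":[-0.3,0,0],"spin":0,"jaw":1},{"xyz":[-0.25,0,0],"spin":0,"jaw":1},{"xyz":[-0.25,0,0],"spin":0,"jaw":1},{"xyz":[-0.25,0,0],"spin":0,"jaw":1},{"xyz":[0,0,0],"spin":0,"jaw":1}]'
python3 plan.py .5438 .045 .020 2.4
python3 -m handwheel '[{"xyz":[-0.25,0,0],"spin":0,"jaw":1},{"xyz":[-0.25,0,0],"spin":0,"jaw":1},{"xyz":[-0.25,0,0],"spin":0,"jaw":1},{"xyz":[-0.25,0,0],"spin":0,"jaw":1},{"xyz":[0,0,0],"spin":0,"jaw":1}]'
python3 plan.py .5438 .045 .020 2.4
```

```text
time: 46.8
eef_pos: [0.5423, 0.0847, 0.0201]
ee_rot: [[-0.039, 0.999, 0.0], [0.999, 0.039, -0.0], [-0.0, -0.0, -1.0]]
contact_force: [0.8, 1.9, -6.0]
gripper_width: 0.0523
grip_force: 89.2
t46.8 at [542.3  84.7  20.1] yaw 2.2 w 52.3 F [ 0.8  1.9 -6. ] q7 -46
-> 0.5438 0.045 0.02 yaw 2.4 spin -0.02 xyz -0.99 -0.01 0.00
time: 47.3
eef_pos: [0.5437, 0.0438, 0.0199]
ee_rot: [[-0.038, 0.999, -0.001], [0.999, 0.038, -0.001], [-0.001, -0.001, -1.0]]
contact_force: [-1.0, -1.6, -6.5]
gripper_width: 0.0522
grip_force: 89.0
t47.3 at [543.7  43.8  19.9] yaw 2.2 w 52.2 F [-1.  -1.6 -6.5] q7 -42
-> 0.5438 0.045 0.02 yaw 2.4 spin -0.03 xyz 0.03 0.00 -0.00
```

```bash
python3 -m handwheel '[{"xyz":[0,0,0.02],"spin":0,"jaw":0},{"xyz":[0,0,0],"spin":0,"jaw":0},{"xyz":[0,0,0],"spin":0,"jaw":0},{"xyz":[0,0,0],"spin":-0.02,"jaw":0},{"xyz":[0.7,0,0],"spin":0,"jaw":0},{"xyz":[0.8,0,0],"spin":0,"jaw":0.3},{"xyz":[0,0,0],"spin":0,"jaw":1},{"xyz":[0,0,0],"spin":0,"jaw":1},{"xyz":[0,0,0],"spin":0,"jaw":1},{"xyz":[0,0,0],"spin":0,"jaw":1},{"xyz":[0,0,0],"spin":0,"jaw":1}]'
python3 plan.py .5444 .041 .02 2.4
python3 -m handwheel '[{"xyz":[-0.4,0,0],"spin":0,"jaw":1},{"xyz":[-0.3,0,0],"spin":0,"jaw":1},{"xyz":[-0.3,0,0],"spin":0,"jaw":1},{"xyz":[-0.3,0,0],"spin":0,"jaw":1},{"xyz":[-0.15,0,0],"spin":0,"jaw":1},{"xyz":[-0.1,0,0],"spin":0,"jaw":1},{"xyz":[0,0,0],"spin":0,"jaw":1}]' 
python3 plan.py .5445 .041 .02 2.4
python3 -m handwheel '[{"xyz":[0.2,0,-0.6],"spin":0,"jaw":1},{"xyz":[0,0,-1],"spin":0,"jaw":1},{"xyz":[0,0,-1],"spin":0,"jaw":0.5},{"xyz":[-0.2,0,-0.4],"spin":0,"jaw":0},{"xyz":[-0.8,0,0],"spin":0,"jaw":0},{"xyz":[-0.8,0,0],"spin":0,"jaw":0},{"xyz":[-0.8,0,0],"spin":0,"jaw":0},{"xyz":[-0.58,0,0],"spin":0,"jaw":0},{"xyz":[0,0,0],"spin":0,"jaw":0},{"xyz":[0,0,0],"spin":0,"jaw":0}]' 
python3 - <<'E'
from m import *
from plan import plan
plan((.5495,-.075,.012,2.4))
c=cam('wrist'); print([np.round(q[:5],1) for q in cores(c) if -200<q[1]<50])
E
```

```text
time: 48.4
eef_pos: [0.5413, 0.1052, 0.0193]
ee_rot: [[-0.042, 0.999, -0.0], [0.999, 0.042, -0.0], [-0.0, -0.0, -1.0]]
contact_force: [0.4, -1.0, -0.0]
gripper_width: 0.0004
grip_force: 0.0
t48.4 at [541.3 105.2  19.3] yaw 2.4 w 0.4 F [ 0.4 -1.  -0. ] q7 -48
-> 0.5444 0.041 0.02 yaw 2.4 spin 0.00 xyz -1.61 0.01 -0.02
time: 49.1
eef_pos: [0.5439, 0.0429, 0.0193]
ee_rot: [[-0.042, 0.999, -0.0], [0.999, 0.042, -0.001], [-0.0, -0.0, -1.0]]
contact_force: [-0.1, -0.1, -0.6]
gripper_width: -0.0001
grip_force: 0.0
t49.1 at [543.9  42.9  19.3] yaw 2.4 w -0.1 F [-0.1 -0.1 -0.6] q7 -42
-> 0.5445 0.041 0.02 yaw 2.4 spin 0.00 xyz -0.05 0.01 -0.02
time: 50.1
eef_pos: [0.5488, -0.0754, 0.1393]
ee_rot: [[-0.042, 0.999, -0.0], [0.999, 0.042, -0.0], [-0.0, -0.0, -1.0]]
contact_force: [-0.2, 1.2, -0.6]
gripper_width: 0.0857
grip_force: 0.0
t50.1 at [548.8 -75.4 139.3] yaw 2.4 w 85.7 F [-0.2  1.2 -0.6] q7 -20
-> 0.5495 -0.075 0.012 yaw 2.4 spin 0.00 xyz 0.01 0.02 3.18
[array([706.4, -70.2,  47.7,  45.8,  59.8]), array([547.7, -71.9,  53.1,  28.2,   2.4]), array([ 354.3, -140.2,   51.8,   48.5,   38.9]), array([ 791.3, -181.2,   43.9,   23.4,   62.4])]
```

```bash
python3 -m handwheel '[{"xyz":[0,0,0.8],"spin":0,"jaw":0},{"xyz":[0,0,0.8],"spin":0,"jaw":0},{"xyz":[0,0,0.8],"spin":0,"jaw":0},{"xyz":[0,0,0.76],"spin":0,"jaw":0},{"xyz":[0,0,0],"spin":0,"jaw":1},{"xyz":[0,0,0],"spin":0,"jaw":1},{"xyz":[0,0,0],"spin":0,"jaw":1},{"xyz":[0,0,0],"spin":0,"jaw":1},{"xyz":[0,0,0],"spin":0,"jaw":1}]'
python3 -m handwheel '[{"xyz":[-0.2,0,0],"spin":0,"jaw":1},{"xyz":[-0.3,0,0],"spin":0,"jaw":1},{"xyz":[-0.4,0,0],"spin":0,"jaw":1},{"xyz":[-0.4,0,0],"spin":0,"jaw":1},{"xyz":[-0.4,0,0],"spin":0,"jaw":1},{"xyz":[-0.4,0,0],"spin":0,"jaw":1},{"xyz":[-0.4,0,0],"spin":0,"jaw":1},{"xyz":[-0.25,0,0],"spin":0,"jaw":1},{"xyz":[0,0,0],"spin":0,"jaw":1},{"xyz":[0,0,0],"spin":0,"jaw":1}]'
python3 plan.py
python3 -m handwheel '[{"xyz":[0,0,0],"spin":0,"jaw":0},{"xyz":[0,0,0],"spin":0,"jaw":0},{"xyz":[0,0,0],"spin":0,"jaw":0},{"xyz":[0.25,0,0],"spin":0,"jaw":0},{"xyz":[0.25,0,-0.05],"spin":0,"jaw":0},{"xyz":[0,0,0],"spin":0,"jaw":0},{"xyz":[0,0,0],"spin":0,"jaw":1},{"xyz":[0,0,0],"spin":0,"jaw":1},{"xyz":[0,0,0],"spin":0,"jaw":1},{"xyz":[0,0,0],"spin":0,"jaw":1},{"xyz":[0,0,0],"spin":0,"jaw":1},{"xyz":[0,0,0],"spin":0,"jaw":1}]'
python3 - <<'E'
from m import *
from plan import plan
plan()
c=cam('wrist'); show(cores(c)); save(c,'w10')
E
```

```text
time: 51.05
eef_pos: [0.5498, -0.0742, 0.0146]
ee_rot: [[-0.044, 0.999, 0.002], [0.999, 0.044, 0.0], [0.0, 0.002, -1.0]]
contact_force: [-3.3, 5.3, 8.5]
gripper_width: 0.0523
grip_force: 85.7
time: 52.05
eef_pos: [0.555, -0.1866, 0.0146]
ee_rot: [[-0.042, 0.999, 0.003], [0.999, 0.042, -0.002], [-0.002, 0.003, -1.0]]
contact_force: [1.2, -4.8, 7.0]
gripper_width: 0.0522
grip_force: 85.4
t52.0 at [ 555.  -186.6   14.6] yaw 2.4 w 52.2 F [ 1.2 -4.8  7. ] q7 -17
time: 53.25
eef_pos: [0.5531, -0.1651, 0.0154]
ee_rot: [[-0.043, 0.999, 0.0], [0.999, 0.043, -0.0], [-0.0, 0.0, -1.0]]
contact_force: [-2.6, 0.8, 10.2]
gripper_width: 0.0523
grip_force: 84.4
t53.2 at [ 553.1 -165.1   15.4] yaw 2.5 w 52.3 F [-2.6  0.8 10.2] q7 -19
core x547.7 y-139.5  118x66 yaw -87.5 z36.3 px [319. 253.]
```

View pics/w10.png

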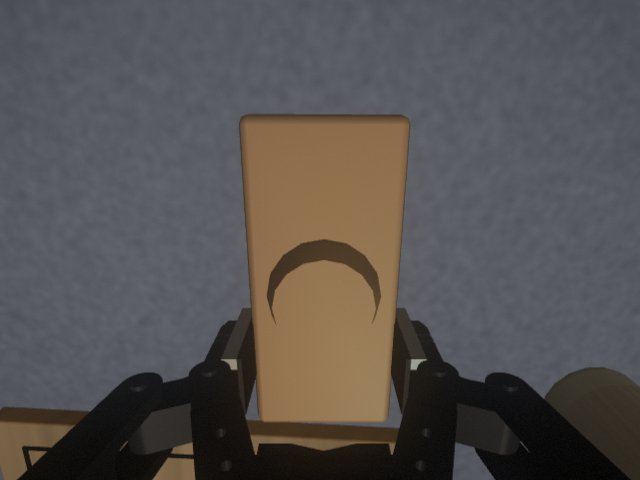

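The core is gripped 26 mm off its middle, towards the front end. I'll carry it to place D.

```bash
python3 -m handwheel '[{"xyz":[0,0,-0.6],"spin":0,"jaw":1},{"xyz":[0,0,-0.7],"spin":0.49,"jaw":1},{"xyz":[0,0,-0.4],"spin":0,"jaw":1},{"xyz":[0,0,0],"spin":0,"jaw":1}]'
python3 plan.py .4362 -.3215 .083 -1.45
```

```text
time: 53.7
eef_pos: [0.5539, -0.1655, 0.0846]
ee_rot: [[0.024, 1.0, 0.003], [1.0, -0.024, -0.001], [-0.001, 0.003, -1.0]]
contact_force: [-1.0, 0.2, -5.2]
gripper_width: 0.0523
grip_force: 86.1
t53.7 at [ 553.9 -165.5   84.6] yaw -1.4 w 52.3 F [-1.   0.2 -5.2] q7 -18
-> 0.4362 -0.3215 0.083 yaw -1.4 spin 0.01 xyz -3.97 -2.84 0.04
```

```bash
python3 -m handwheel '[{"xyz":[0,-0.7,0],"spin":0,"jaw":1},{"xyz":[0,-0.8,0],"spin":0,"jaw":1},{"xyz":[-0.4,-0.7,0],"spin":0,"jaw":1},{"xyz":[-0.6,-0.64,0],"spin":0,"jaw":1},{"xyz":[-0.7,0,0],"spin":0,"jaw":1},{"xyz":[-0.7,0,0],"spin":0,"jaw":1},{"xyz":[-0.7,0,0],"spin":0,"jaw":1},{"xyz":[-0.6,0,0],"spin":0,"jaw":1},{"xyz":[-0.27,0,0],"spin":0,"jaw":1},{"xyz":[0,0,0],"spin":0,"jaw":1},{"xyz":[0,0,0],"spin":0,"jaw":1}]'
python3 plan.py .4362 -.3215 .034 -1.45
python3 -m handwheel '[{"xyz":[0,0,0.4],"spin":0,"jaw":1},{"xyz":[0,0,0.4],"spin":0,"jaw":1},{"xyz":[0,0,0.2],"spin":0,"jaw":1},{"xyz":[0,0,0],"spin":0,"jaw":1}]'
python3 plan.py .4362 -.3215 .034 -1.45
```

```text
time: 54.8
eef_pos: [0.4352, -0.3197, 0.0823]
ee_rot: [[0.024, 1.0, -0.001], [1.0, -0.024, 0.001], [0.001, -0.001, -1.0]]
contact_force: [-0.6, 1.5, -4.1]
gripper_width: 0.0524
grip_force: 86.2
t54.8 at [ 435.2 -319.7   82.3] yaw -1.4 w 52.4 F [-0.6  1.5 -4.1] q7 2
-> 0.4362 -0.3215 0.034 yaw -1.5 spin 0.01 xyz -0.04 0.03 1.21
time: 55.2
eef_pos: [0.4347, -0.3197, 0.0412]
ee_rot: [[0.024, 1.0, -0.002], [1.0, -0.024, 0.002], [0.002, -0.002, -1.0]]
contact_force: [0.9, -0.3, -3.2]
gripper_width: 0.0522
grip_force: 86.1
t55.2 at [ 434.7 -319.7   41.2] yaw -1.4 w 52.2 F [ 0.9 -0.3 -3.2] q7 -1
-> 0.4362 -0.3215 0.034 yaw -1.4 spin 0.01 xyz -0.04 0.04 0.18
```

```bash
python3 -m handwheel '[{"xyz":[-0.04,0.04,0.1],"spin":0,"jaw":1},{"xyz":[0,0,0.06],"spin":0,"jaw":1},{"xyz":[0,0,0.02],"spin":0,"jaw":1},{"xyz":[0,0,0],"spin":0,"jaw":1}]'
python3 -m handwheel '[{"xyz":[0,0,0],"spin":0,"jaw":0.1},{"xyz":[0,0,0],"spin":0,"jaw":0.1},{"xyz":[0,0,0],"spin":0,"jaw":0.1},{"xyz":[0,0,-0.5],"spin":0,"jaw":0.1},{"xyz":[0,0,-1],"spin":0,"jaw":0},{"xyz":[0,0,-1],"spin":0,"jaw":0},{"xyz":[0.5,0.2,-0.3],"spin":0,"jaw":0},{"xyz":[0.8,0.3,0],"spin":0,"jaw":0},{"xyz":[0.8,0.3,0],"spin":0,"jaw":0},{"xyz":[0.8,0.3,0],"spin":0,"jaw":0},{"xyz":[0.8,0.3,0],"spin":0,"jaw":0},{"xyz":[0.8,0.3,0],"spin":0,"jaw":0}]'
python3 -m handwheel '[{"xyz":[0.8,0.3,0],"spin":0,"jaw":0},{"xyz":[0.9,0,0],"spin":0,"jaw":0},{"xyz":[0.9,0,0],"spin":0,"jaw":0},{"xyz":[0.9,0,0],"spin":0,"jaw":0},{"xyz":[0.9,0,0],"spin":0,"jaw":0},{"xyz":[0.9,0,0],"spin":0,"jaw":0},{"xyz":[0.9,0,0],"spin":0,"jaw":0},{"xyz":[0.9,0,0],"spin":0,"jaw":0},{"xyz":[0.9,0,0],"spin":0,"jaw":0},{"xyz":[0,0,0],"spin":0,"jaw":0}]'
python3 - <<'E'
from m import *
from plan import plan
plan((.3922,.3149,.14,-1.4),(.3922,.3149,.14,73.8))
show([q for q in cores(cam('top')) if abs(q[0]-500)<200 and q[1]>-500])
E
```

```text
time: 55.6
eef_pos: [0.437, -0.3225, 0.0358]
ee_rot: [[0.025, 1.0, 0.0], [1.0, -0.025, -0.0], [-0.0, 0.0, -1.0]]
contact_force: [0.8, 0.3, -3.4]
gripper_width: 0.0519
grip_force: 86.2
time: 56.8
eef_pos: [0.5097, -0.1425, 0.1477]
ee_rot: [[0.025, 1.0, 0.0], [1.0, -0.025, -0.0], [-0.0, 0.0, -1.0]]
contact_force: [0.4, 0.3, -0.3]
gripper_width: 0.0854
grip_force: 0.0
time: 57.8
eef_pos: [0.5284, 0.1813, 0.1482]
ee_rot: [[0.019, 1.0, 0.001], [1.0, -0.019, 0.003], [0.003, 0.001, -1.0]]
contact_force: [0.9, 0.0, 0.7]
gripper_width: 0.0852
grip_force: 0.0
t57.8 at [528.4 181.3 148.2] yaw -1.1 w 85.2 F [0.9 0.  0.7] q7 -51
-> 0.3922 0.3149 0.14 yaw -1.4 spin 0.04 xyz 3.26 -3.49 0.21
-> 0.3922 0.3149 0.14 yaw 73.8 spin -9.40 xyz 0.00 0.00 -0.00
core x563.9 y-360.0  128x57 yaw 88.6 z53.0 px [501. 205.]
core x466.0 y-328.8  186x120 yaw 88.6 z52.7 px [497. 252.]
core x425.7 y304.9  119x55 yaw -16.4 z35.7 px [232. 268.]
```

```bash
python3 -m handwheel '[{"xyz":[0.65,-0.7,0],"spin":0,"jaw":0},{"xyz":[0.65,-0.7,0],"spin":0,"jaw":0},{"xyz":[0.65,-0.7,0],"spin":0,"jaw":0},{"xyz":[0.65,-0.7,0],"spin":0,"jaw":0},{"xyz":[0.65,-0.7,0],"spin":-0.4,"jaw":0},{"xyz":[0,0,0],"spin":-1,"jaw":0},{"xyz":[0,0,0],"spin":-1,"jaw":0},{"xyz":[0,0,0],"spin":-1,"jaw":0},{"xyz":[0,0,0],"spin":-1,"jaw":0},{"xyz":[0,0,0],"spin":-1,"jaw":0},{"xyz":[0,0,0],"spin":-1,"jaw":0},{"xyz":[0,0,0],"spin":-1,"jaw":0}]'
python3 -m handwheel '[{"xyz":[0,0,0],"spin":-1,"jaw":0},{"xyz":[0,0,0],"spin":-1,"jaw":0},{"xyz":[0,0,0],"spin":0,"jaw":0}]'
python3 - <<'E'
from m import *
from plan import plan
plan((.3922,.3149,.016,73.8))
c=cam('wrist'); show(cores(c))
E
```

```text
time: 59.05
eef_pos: [0.393, 0.3079, 0.1475]
ee_rot: [[-0.848, 0.53, -0.0], [0.53, 0.848, -0.001], [-0.0, -0.001, -1.0]]
contact_force: [-0.1, 1.2, -0.1]
gripper_width: 0.0855
grip_force: 0.0
time: 59.35
eef_pos: [0.393, 0.308, 0.1475]
ee_rot: [[-0.961, 0.278, -0.0], [0.278, 0.961, -0.001], [-0.0, -0.001, -1.0]]
contact_force: [0.5, -0.6, 0.2]
gripper_width: 0.0852
grip_force: 0.0
t59.4 at [393.  308.  147.5] yaw 73.9 w 85.2 F [ 0.5 -0.6  0.2] q7 -1
-> 0.3922 0.3149 0.016 yaw 73.8 spin 0.01 xyz 0.07 0.16 3.29
core x268.2 y354.0  53x53 yaw 54.9 z36.2 px [340.  38.]
core x423.4 y305.4  120x53 yaw -16.3 z36.1 px [331. 274.]
```

```bash
python3 -m handwheel '[{"xyz":[0.05,0.15,0.8],"spin":0,"jaw":0},{"xyz":[0,0,0.8],"spin":0,"jaw":0},{"xyz":[0,0,0.8],"spin":0,"jaw":0},{"xyz":[0,0,0.8],"spin":0,"jaw":0},{"xyz":[0,0,0.06],"spin":0,"jaw":0},{"xyz":[0,0,0],"spin":0,"jaw":1},{"xyz":[0,0,0],"spin":0,"jaw":1},{"xyz":[0,0,0],"spin":0,"jaw":1},{"xyz":[0,0,0],"spin":0,"jaw":1},{"xyz":[0,0,0],"spin":0,"jaw":1},{"xyz":[0,0,0],"spin":0,"jaw":1}]' 80
python3 plan.py
python3 -m handwheel '[{"xyz":[0,0,-0.5],"spin":0,"jaw":1},{"xyz":[0,0,-0.5],"spin":0.93,"jaw":1},{"xyz":[0,0,0],"spin":1,"jaw":1},{"xyz":[0,0,0],"spin":1,"jaw":1},{"xyz":[0,0,0],"spin":1,"jaw":1},{"xyz":[0,0,0],"spin":1,"jaw":1},{"xyz":[0,0,0],"spin":1,"jaw":1},{"xyz":[0,0,0],"spin":1,"jaw":1},{"xyz":[0,0,0],"spin":1,"jaw":1},{"xyz":[0,0,0],"spin":1,"jaw":1},{"xyz":[0,0,0],"spin":0,"jaw":1}]' 
python3 plan.py .5396 .157 .06 2.4
```

```text
time: 60.5
eef_pos: [0.3932, 0.3156, 0.0193]
ee_rot: [[-0.96, 0.281, 0.002], [0.281, 0.96, 0.001], [-0.002, 0.001, -1.0]]
contact_force: [-2.8, -3.7, 13.2]
gripper_width: 0.0521
grip_force: 81.9
t60.5 at [393.2 315.6  19.3] yaw 73.7 w 52.1 F [-2.8 -3.7 13.2] q7 -13
time: 61.6
eef_pos: [0.3929, 0.3155, 0.0586]
ee_rot: [[-0.037, 0.999, 0.002], [0.999, 0.037, 0.001], [0.001, 0.002, -1.0]]
contact_force: [0.5, -0.1, -3.4]
gripper_width: 0.0519
grip_force: 86.2
t61.6 at [392.9 315.5  58.6] yaw 2.1 w 51.9 F [ 0.5 -0.1 -3.4] q7 -71
-> 0.5396 0.157 0.06 yaw 2.4 spin -0.03 xyz -4.11 3.50 -0.03
```

```bash
python3 -m handwheel '[{"xyz":[0,0.6,0],"spin":-0.03,"jaw":1},{"xyz":[0,0.8,0],"spin":0,"jaw":1},{"xyz":[0,0.8,0],"spin":0,"jaw":1},{"xyz":[-0.4,0.7,0],"spin":0,"jaw":1},{"xyz":[-0.7,0.6,0],"spin":0,"jaw":1},{"xyz":[-0.8,0,0],"spin":0,"jaw":1},{"xyz":[-0.8,0,0],"spin":0,"jaw":1},{"xyz":[-0.7,0,0],"spin":0,"jaw":1},{"xyz":[-0.5,0,0],"spin":0,"jaw":1},{"xyz":[-0.2,0,0],"spin":0,"jaw":1},{"xyz":[0,0,0],"spin":0,"jaw":1}]'
python3 plan.py .5396 .157 .0205 2.4
python3 -m handwheel '[{"xyz":[0,0,0.5],"spin":0,"jaw":1},{"xyz":[0,0,0.4],"spin":0,"jaw":1},{"xyz":[0,0,0],"spin":0,"jaw":1},{"xyz":[0,0,0],"spin":0,"jaw":1}]'
python3 plan.py .5420 .087 .0205 2.4 .5438 .045 .0205 2.4
```

```text
time: 62.7
eef_pos: [0.5401, 0.1565, 0.0578]
ee_rot: [[-0.045, 0.999, 0.0], [0.999, 0.045, -0.0], [-0.0, 0.0, -1.0]]
contact_force: [-0.1, 0.1, -4.1]
gripper_width: 0.052
grip_force: 86.2
t62.7 at [540.1 156.5  57.8] yaw 2.6 w 52.0 F [-0.1  0.1 -4.1] q7 -46
-> 0.5396 0.157 0.0205 yaw 2.4 spin 0.02 xyz 0.01 -0.01 0.93
time: 63.1
eef_pos: [0.5393, 0.1587, 0.0209]
ee_rot: [[-0.047, 0.999, -0.001], [0.999, 0.047, 0.0], [0.001, -0.001, -1.0]]
contact_force: [0.7, 0.3, -3.7]
gripper_width: 0.0517
grip_force: 87.8
t63.1 at [539.3 158.7  20.9] yaw 2.7 w 51.7 F [ 0.7  0.3 -3.7] q7 -49
-> 0.542 0.087 0.0205 yaw 2.4 spin 0.04 xyz -1.79 -0.01 0.01
-> 0.5438 0.045 0.0205 yaw 2.4 spin 0.00 xyz -1.05 0.00 -0.00
```

```bash
python3 -m handwheel '[{"xyz":[0,0,0],"spin":0.04,"jaw":1},{"xyz":[-0.3,0,0],"spin":0,"jaw":1},{"xyz":[-0.4,0,0],"spin":0,"jaw":1},{"xyz":[-0.3,0,0],"spin":0,"jaw":1},{"xyz":[-0.25,0,0],"spin":0,"jaw":1},{"xyz":[-0.25,0,0],"spin":0,"jaw":1},{"xyz":[-0.28,0,0],"spin":0,"jaw":1},{"xyz":[0,0,0],"spin":0,"jaw":1}]'
python3 plan.py .5438 .045 .020 2.4
python3 -m handwheel '[{"xyz":[-0.25,0,0],"spin":0,"jaw":1},{"xyz":[-0.25,0,0],"spin":0,"jaw":1},{"xyz":[-0.25,0,0],"spin":0,"jaw":1},{"xyz":[-0.25,0,0],"spin":0,"jaw":1},{"xyz":[0,0,0],"spin":0,"jaw":1}]'
python3 plan.py .5438 .045 .020 2.4
```

```text
time: 63.9
eef_pos: [0.5427, 0.0847, 0.0213]
ee_rot: [[-0.037, 0.999, -0.0], [0.999, 0.037, -0.0], [-0.0, -0.0, -1.0]]
contact_force: [0.3, 2.9, -5.2]
gripper_width: 0.052
grip_force: 87.6
t63.9 at [542.7  84.7  21.3] yaw 2.1 w 52.0 F [ 0.3  2.9 -5.2] q7 -42
-> 0.5438 0.045 0.02 yaw 2.4 spin -0.03 xyz -0.99 -0.01 0.03
time: 64.4
eef_pos: [0.544, 0.0442, 0.0211]
ee_rot: [[-0.037, 0.999, -0.001], [0.999, 0.037, -0.001], [-0.001, -0.001, -1.0]]
contact_force: [0.4, -1.2, -5.5]
gripper_width: 0.0518
grip_force: 87.5
t64.4 at [544.   44.2  21.1] yaw 2.1 w 51.8 F [ 0.4 -1.2 -5.5] q7 -38
-> 0.5438 0.045 0.02 yaw 2.4 spin -0.04 xyz 0.02 -0.00 0.03
```

```bash
python3 -m handwheel '[{"xyz":[0,0,0.03],"spin":0,"jaw":0},{"xyz":[0,0,0],"spin":0,"jaw":0},{"xyz":[0,0,0],"spin":0,"jaw":0},{"xyz":[0,0,0],"spin":-0.03,"jaw":0},{"xyz":[0.7,0,0],"spin":0,"jaw":0},{"xyz":[0.8,0,0],"spin":0,"jaw":0.3},{"xyz":[0,0,0],"spin":0,"jaw":1},{"xyz":[0,0,0],"spin":0,"jaw":1},{"xyz":[0,0,0],"spin":0,"jaw":1},{"xyz":[0,0,0],"spin":0,"jaw":1},{"xyz":[0,0,0],"spin":0,"jaw":1}]'
python3 plan.py .5444 .041 .02 2.4
python3 -m handwheel '[{"xyz":[-0.4,0,0],"spin":0,"jaw":1},{"xyz":[-0.3,0,0],"spin":0,"jaw":1},{"xyz":[-0.3,0,0],"spin":0,"jaw":1},{"xyz":[-0.3,0,0],"spin":0,"jaw":1},{"xyz":[-0.15,0,0],"spin":0,"jaw":1},{"xyz":[-0.1,0,0],"spin":0,"jaw":1},{"xyz":[0,0,0],"spin":0,"jaw":1}]' 
python3 plan.py .5445 .041 .02 2.4
python3 -m handwheel '[{"xyz":[0.2,0,-0.6],"spin":0,"jaw":1},{"xyz":[0,0,-1],"spin":0,"jaw":1},{"xyz":[0,0,-1],"spin":0,"jaw":0.5},{"xyz":[-0.2,0,-0.4],"spin":0,"jaw":0},{"xyz":[-0.8,0,0],"spin":0,"jaw":0},{"xyz":[-0.8,0,0],"spin":0,"jaw":0},{"xyz":[-0.8,0,0],"spin":0,"jaw":0},{"xyz":[-0.58,0,0],"spin":0,"jaw":0},{"xyz":[0,0,0],"spin":0,"jaw":0},{"xyz":[0,0,0],"spin":0,"jaw":0}]' 
python3 - <<'E'
from m import *
from plan import plan
plan((.5495,-.075,.012,2.4))
c=cam('wrist'); print([np.round(q[:5],1) for q in cores(c) if -200<q[1]<50])
E
```

```text
time: 65.5
eef_pos: [0.5416, 0.1055, 0.0201]
ee_rot: [[-0.042, 0.999, -0.0], [0.999, 0.042, -0.0], [-0.0, -0.0, -1.0]]
contact_force: [-0.1, 0.7, 0.5]
gripper_width: 0.0002
grip_force: 0.0
t65.5 at [541.6 105.5  20.1] yaw 2.4 w 0.2 F [-0.1  0.7  0.5] q7 -44
-> 0.5444 0.041 0.02 yaw 2.4 spin 0.00 xyz -1.61 0.00 0.00
time: 66.2
eef_pos: [0.5441, 0.0434, 0.0201]
ee_rot: [[-0.042, 0.999, -0.0], [0.999, 0.042, -0.001], [-0.001, -0.0, -1.0]]
contact_force: [0.2, 0.9, -0.7]
gripper_width: 0.0
grip_force: 0.0
t66.2 at [544.1  43.4  20.1] yaw 2.4 w 0.0 F [ 0.2  0.9 -0.7] q7 -37
-> 0.5445 0.041 0.02 yaw 2.4 spin 0.00 xyz -0.06 0.01 0.00
time: 67.2
eef_pos: [0.5492, -0.075, 0.1401]
ee_rot: [[-0.042, 0.999, -0.0], [0.999, 0.042, -0.0], [-0.0, -0.0, -1.0]]
contact_force: [-0.1, 0.9, 0.4]
gripper_width: 0.0856
grip_force: 0.0
t67.2 at [549.2 -75.  140.1] yaw 2.4 w 85.6 F [-0.1  0.9  0.4] q7 -16
-> 0.5495 -0.075 0.012 yaw 2.4 spin 0.00 xyz -0.00 0.01 3.20
[array([544. ,  30.7,  51.7,   2.8,   2.4]), array([706. , -70.2,  47.5,  44.6,  64.1]), array([548.2, -71.4,  53. ,  27.5,   2.5]), array([ 354.6, -139.6,   49.7,   49.2,   32.1])]
```

```bash
python3 -m handwheel '[{"xyz":[0,0,0.8],"spin":0,"jaw":0},{"xyz":[0,0,0.8],"spin":0,"jaw":0},{"xyz":[0,0,0.8],"spin":0,"jaw":0},{"xyz":[0,0,0.78],"spin":0,"jaw":0},{"xyz":[0,0,0],"spin":0,"jaw":1},{"xyz":[0,0,0],"spin":0,"jaw":1},{"xyz":[0,0,0],"spin":0,"jaw":1},{"xyz":[0,0,0],"spin":0,"jaw":1},{"xyz":[0,0,0],"spin":0,"jaw":1}]'
python3 -m handwheel '[{"xyz":[-0.2,0,0],"spin":0,"jaw":1},{"xyz":[-0.3,0,0],"spin":0,"jaw":1},{"xyz":[-0.4,0,0],"spin":0,"jaw":1},{"xyz":[-0.4,0,0],"spin":0,"jaw":1},{"xyz":[-0.4,0,0],"spin":0,"jaw":1},{"xyz":[-0.4,0,0],"spin":0,"jaw":1},{"xyz":[-0.4,0,0],"spin":0,"jaw":1},{"xyz":[-0.25,0,0],"spin":0,"jaw":1},{"xyz":[0,0,0],"spin":0,"jaw":1},{"xyz":[0,0,0],"spin":0,"jaw":1}]'
python3 plan.py
python3 -m handwheel '[{"xyz":[0,0,0],"spin":0,"jaw":0},{"xyz":[0,0,0],"spin":0,"jaw":0},{"xyz":[0,0,0],"spin":0,"jaw":0},{"xyz":[0.25,0,0],"spin":0,"jaw":0},{"xyz":[0.25,0,-0.05],"spin":0,"jaw":0},{"xyz":[0,0,0],"spin":0,"jaw":0},{"xyz":[0,0,0],"spin":0,"jaw":1},{"xyz":[0,0,0],"spin":0,"jaw":1},{"xyz":[0,0,0],"spin":0,"jaw":1},{"xyz":[0,0,0],"spin":0,"jaw":1},{"xyz":[0,0,0],"spin":0,"jaw":1},{"xyz":[0,0,0],"spin":0,"jaw":1}]'
python3 - <<'E'
from m import *
from plan import plan
plan()
c=cam('wrist'); show(cores(c))
E
```

```text
time: 68.15
eef_pos: [0.5501, -0.074, 0.0146]
ee_rot: [[-0.044, 0.999, 0.002], [0.999, 0.044, 0.0], [0.0, 0.002, -1.0]]
contact_force: [-4.1, 4.4, 11.0]
gripper_width: 0.0523
grip_force: 85.7
time: 69.15
eef_pos: [0.5553, -0.1863, 0.0146]
ee_rot: [[-0.042, 0.999, 0.003], [0.999, 0.042, -0.002], [-0.002, 0.003, -1.0]]
contact_force: [0.9, -5.1, 5.0]
gripper_width: 0.0523
grip_force: 85.2
t69.2 at [ 555.3 -186.3   14.6] yaw 2.4 w 52.3 F [ 0.9 -5.1  5. ] q7 -13
time: 70.35
eef_pos: [0.5534, -0.1649, 0.0154]
ee_rot: [[-0.043, 0.999, 0.0], [0.999, 0.043, -0.0], [-0.0, 0.0, -1.0]]
contact_force: [-2.6, 0.6, 10.4]
gripper_width: 0.0521
grip_force: 84.4
t70.3 at [ 553.4 -164.9   15.4] yaw 2.5 w 52.1 F [-2.6  0.6 10.4] q7 -15
core x550.2 y-139.1  118x63 yaw -88.0 z36.3 px [319. 253.]
```

```bash
python3 -m handwheel '[{"xyz":[0,0,-0.6],"spin":0,"jaw":1},{"xyz":[0,0,-0.7],"spin":0,"jaw":1},{"xyz":[0,0,-0.5],"spin":0.74,"jaw":1},{"xyz":[0,0,0],"spin":1,"jaw":1},{"xyz":[0,0,0],"spin":1,"jaw":1},{"xyz":[0,0,0],"spin":1,"jaw":1},{"xyz":[0,0,0],"spin":1,"jaw":1},{"xyz":[0,0,0],"spin":1,"jaw":1},{"xyz":[0,0,0],"spin":1,"jaw":1},{"xyz":[0,0,0],"spin":1,"jaw":1},{"xyz":[0,0,0],"spin":1,"jaw":1},{"xyz":[0,0,0],"spin":1,"jaw":1}]'
python3 -m handwheel '[{"xyz":[0,0,0],"spin":1,"jaw":1},{"xyz":[0,0,0],"spin":1,"jaw":1},{"xyz":[0,0,0],"spin":0,"jaw":1}]'
python3 plan.py .5070 -.2647 .085 -91.45
```

```text
time: 71.6
eef_pos: [0.5528, -0.1649, 0.0866]
ee_rot: [[0.969, 0.245, -0.001], [0.245, -0.969, 0.0], [-0.001, -0.0, -1.0]]
contact_force: [-0.9, -0.1, -4.0]
gripper_width: 0.0518
grip_force: 85.6
time: 71.9
eef_pos: [0.5529, -0.1647, 0.0867]
ee_rot: [[1.0, -0.028, -0.001], [-0.028, -1.0, -0.0], [-0.001, 0.0, -1.0]]
contact_force: [-0.2, 0.6, -3.5]
gripper_width: 0.0521
grip_force: 85.6
t71.9 at [ 552.9 -164.7   86.7] yaw -91.6 w 52.1 F [-0.2  0.6 -3.5] q7 -92
-> 0.507 -0.2647 0.085 yaw -91.5 spin -0.02 xyz -1.08 2.53 0.04
```

```bash
python3 -m handwheel '[{"xyz":[-0.5,0.3,0],"spin":-0.02,"jaw":1},{"xyz":[-0.58,0.5,0],"spin":0,"jaw":1},{"xyz":[0,0.6,0],"spin":0,"jaw":1},{"xyz":[0,0.6,0],"spin":0,"jaw":1},{"xyz":[0,0.4,0],"spin":0,"jaw":1},{"xyz":[0,0.13,0],"spin":0,"jaw":1},{"xyz":[0,0,0.5],"spin":0,"jaw":1},{"xyz":[0,0,0.3],"spin":0,"jaw":1},{"xyz":[0,0,0],"spin":0,"jaw":1},{"xyz":[0,0,0],"spin":0,"jaw":1}]'
python3 - <<'E'
from m import *
from plan import plan
plan((.507,-.2647,.034,-91.45))
c=cam('wrist');P=heights(c)*1000
a=np.radians(-1.45);R=np.array([[np.cos(a),-np.sin(a)],[np.sin(a),np.cos(a)]])
hsv=cv2.cvtColor(c['color'],cv2.COLOR_RGB2HSV);br=(hsv[...,0]<20)&(hsv[...,1]>60)
for lo,hi in((49,59),(70,79)):
    m=((P[...,2]>lo)&(P[...,2]<hi)&br).astype(np.uint8)
    n,l,st,ce=cv2.connectedComponentsWithStats(m)
    for i in range(1,n):
        if st[i,4]>400:
            q=(P[l==i][:,:2]-[500,-328.5])@R; print(lo,st[i,4],np.percentile(q,[1,99],axis=0).round(1).tolist())
E
```

```text
time: 72.9
eef_pos: [0.5078, -0.264, 0.0549]
ee_rot: [[1.0, -0.021, -0.001], [-0.021, -1.0, 0.001], [-0.001, -0.001, -1.0]]
contact_force: [0.6, 0.6, -2.7]
gripper_width: 0.0523
grip_force: 85.5
t72.9 at [ 507.8 -264.    54.9] yaw -91.2 w 52.3 F [ 0.6  0.6 -2.7] q7 -82
-> 0.507 -0.2647 0.034 yaw -91.5 spin 0.03 xyz -0.02 0.02 0.52
49 28959 [[38.6, -56.8], [90.6, 29.8]]
49 9912 [[-36.8, -74.5], [25.6, -35.8]]
49 3703 [[-78.2, -89.3], [-28.6, -58.3]]
49 2592 [[-65.3, 29.5], [-37.0, 88.3]]
49 1046 [[-86.1, -20.7], [-62.5, 0.2]]
70 44521 [[-26.6, 38.5], [89.0, 91.3]]
```

```bash
python3 -m handwheel '[{"xyz":[-0.02,0.02,0.3],"spin":0.03,"jaw":1},{"xyz":[0,0,0.12],"spin":0,"jaw":1},{"xyz":[0,0,0.06],"spin":0,"jaw":1},{"xyz":[0,0,0.02],"spin":0,"jaw":1},{"xyz":[0,0,0],"spin":0,"jaw":1}]'
python3 -m handwheel '[{"xyz":[0,0,0],"spin":0,"jaw":0.1},{"xyz":[0,0,0],"spin":0,"jaw":0.1},{"xyz":[0,0,0],"spin":0,"jaw":0.1},{"xyz":[0,0,-0.5],"spin":0,"jaw":0.1},{"xyz":[0,0,-1],"spin":0,"jaw":0},{"xyz":[0,0,-1],"spin":0,"jaw":0},{"xyz":[0,0,-1],"spin":0,"jaw":0},{"xyz":[0,0,-1],"spin":0,"jaw":0},{"xyz":[0,0,-0.5],"spin":0,"jaw":0},{"xyz":[0,0,0],"spin":0,"jaw":0}]'
cat > chk.py <<'E'
from m import *
from plan import plan
plan()
c=cam('wrist');P=heights(c)*1000
a=np.radians(-1.45);R=np.array([[np.cos(a),-np.sin(a)],[np.sin(a),np.cos(a)]])
m=((P[...,2]>49)&(P[...,2]<59)).astype(np.uint8)
m[:,:]&=(P[...,1]<-200)
m=cv2.morphologyEx(m,cv2.MORPH_OPEN,np.ones((5,5)))
n,l,st,ce=cv2.connectedComponentsWithStats(m)
for i in range(1,n):
    if st[i,4]>400:
        q=(P[l==i][:,:2]-[500,-328.5])@R; print(st[i,4],np.round(cv2.minAreaRect(q.astype(np.float32))[0],1),cv2.minAreaRect(q.astype(np.float32))[1:],np.percentile(P[l==i][:,2],50).round(1))
E
python3 chk.py
```

```text
time: 73.45
eef_pos: [0.507, -0.2655, 0.0349]
ee_rot: [[1.0, -0.026, -0.0], [-0.026, -1.0, 0.0], [-0.0, -0.0, -1.0]]
contact_force: [0.5, -0.1, -2.7]
gripper_width: 0.0521
grip_force: 85.6
time: 74.45
eef_pos: [0.5083, -0.2661, 0.2385]
ee_rot: [[1.0, -0.027, 0.005], [-0.027, -1.0, -0.003], [0.005, 0.003, -1.0]]
contact_force: [0.2, -0.1, 0.1]
gripper_width: 0.085
grip_force: 0.0
t74.5 at [ 508.3 -266.1  238.5] yaw -91.5 w 85.0 F [ 0.2 -0.1  0.1] q7 -76
8756 [ 64.3 -29.9] ((54.11102294921875, 119.72962188720703), 0.8057106733322144) 54.2
7995 [28.7 63.3] ((54.12874984741211, 120.31991577148438), 89.48509216308594) 54.2
6727 [-34.1 -63.4] ((119.63643646240234, 54.13179016113281), 0.6621387004852295) 54.3
6141 [-63.5  29.1] ((119.9184341430664, 53.98851776123047), 89.71881866455078) 54.3
```

```bash
python3 - <<'E'
from m import *
a=np.radians(-1.45);R=np.array([[np.cos(a),-np.sin(a)],[np.sin(a),np.cos(a)]])
c=cam('wrist');P=heights(c)*1000
hsv=cv2.cvtColor(c['color'],cv2.COLOR_RGB2HSV)
m=(P[...,2]>13)&(P[...,2]<58)&(hsv[...,0]<30)&(hsv[...,1]>50)
q=(P[m][:,:2]-[500,-328.5])@R; k=(abs(q)<130).all(1); print('slab extents',np.percentile(q[k],[.3,99.7],axis=0).round(1).tolist())
for n in('top','wrist','side'):
    c=cam(n);P=heights(c)*1000
    k=(abs(P[...,0]-547)<28)&(P[...,1]<-15)&(P[...,1]>-75); z=P[k][:,2]
    print(n,k.sum(),np.percentile(z,[1,50,99]).round(1) if k.sum() else '')
E
```

```text
slab extents [[-93.3, -101.8], [103.5, 103.1]]
top 516 [-7.1 -0.6  5.1]
wrist 3502 [-1.6  0.2  2.1]
side 174 [-7.3 -1.7  2.9]
```

```bash
python3 -c "
from workcell import ctrl
print(ctrl.hand_in())"
```

```text
the job is handed in; nothing more can be done
None
```

All four cores went through the hatch and lie boss up on the pinwheel, within about 1.5 to 5.5 mm of their places by my measurement. The flap is shut and the job is handed in at about 75 s; no verdict was returned.

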